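# Make up the upstairs and downstairs condiment trays

## Task

Make up the two condiment trays for the two flats, one vessel to a pocket: the three-pocket tray gets the glass ramekin in its middle pocket with the wide round pot and the square pot on either side of it (either way round), and the two-pocket tray gets the small round pot and the oblong pot (either way round). Set each one down gently, without dropping it, so that it stands upright and flat on the floor of its pocket, never tip one over, and leave the salt and pepper shakers where they stand.

Things in the scene. Friction and masses are not known exactly. Their poses are not given: they have to be found in the camera images.
- tray3: Low pale-wood tray with three pockets, 272 x 94 x 18 mm, the kit for the upstairs flat. Its pockets are 84 mm square inside, in a row along its x axis, with walls and dividers 5 mm thick whose tops stand 18 mm above the table; the pocket floor is 5 mm above the table. Fixed to the shelf. Origin: centre of the underside. Pocket centres at x = -89, 0 and +89 mm, y = 0.
- tray2: Low pale-wood tray with two pockets, 183 x 94 x 18 mm, the kit for the downstairs flat. Its pockets are 84 mm square inside, in a row along its x axis, with walls and dividers 5 mm thick whose tops stand 18 mm above the table; the pocket floor is 5 mm above the table. Fixed to the shelf. Origin: centre of the underside. Pocket centres at x = -44.5 and +44.5 mm, y = 0.
- turntable: Round wooden turntable of the spice caddy, diameter 192 mm, flat top 24 mm above the table; it is locked and does not turn. The four pots start on it, one each 62 mm from its centre along its +x, -x, +y and -y axes, in any order. Origin: centre of the underside.
- small_pot: Small round empty white ceramic pot, straight-sided, diameter 38 mm, height 48 mm, wall 4 mm, about 90 g; starts upright on the turntable, its underside 24 mm above the table. Origin: centre of the underside, z up.
- wide_pot: Wide round empty white ceramic pot, straight-sided, diameter 60 mm, height 40 mm, wall 4 mm, about 150 g; starts upright on the turntable, its underside 24 mm above the table. Origin: centre of the underside, z up.
- square_pot: Square empty white ceramic pot, 44 x 44 mm, height 44 mm, wall 4 mm, about 120 g, sides along its x and y; starts upright on the turntable, its underside 24 mm above the table. Origin: centre of the underside, z up.
- oblong_pot: Oblong empty white ceramic pot, 60 mm along its x, 34 mm along its y, height 40 mm, wall 4 mm, about 110 g; starts upright on the turntable, its underside 24 mm above the table. Origin: centre of the underside, z up.
- ramekin: Clear glass ramekin, round, straight fluted sides, diameter 62 mm (64 mm over the flutes), height 42 mm, wall 4 mm, about 140 g, empty; starts upright on the square orange silicone trivet, its underside 7 mm above the table. Origin: centre of the underside, z up.
- salt: Salt shaker, white with a steel cap, round, diameter 38 mm, 70 mm high, loose, standing beside the work; not to be moved. Origin: centre of the underside.
- pepper: Pepper shaker, amber glass with a steel cap, round, diameter 38 mm, 70 mm high, loose, standing beside the work; not to be moved. Origin: centre of the underside.
Mind the look-alikes: they are no part of the job. Leave any blue look-alike of the square_pot alone. What is shaped like the wide_pot but purple is not meant.

How it is judged (in metres and radians):
At the end, for the whole second after the job is handed in: Ramekin in the three-pocket tray's middle pocket, wide and square pots in its end pockets; small and oblong pots in the two-pocket tray, one per pocket: each within 30 mm of the pocket centre along both tray axes, underside under 11 mm up, within 0.12 rad of upright, at rest (below 0.02 m/s) (y of ramekin in the frame of tray3 between -0.03 and 0.03 m and z of ramekin in the frame of tray3 between -0.002 and 0.011 m and angle between each of ramekin, wide_pot, square_pot, small_pot, oblong_pot's own z axis and vertical below 0.12 rad and linear speed of each of ramekin, wide_pot, square_pot, small_pot, oblong_pot below 0.02 m/s and y of wide_pot in the frame of tray3 between -0.03 and 0.03 m and z of wide_pot in the frame of tray3 between -0.002 and 0.011 m and y of square_pot in the frame of tray3 between -0.03 and 0.03 m and z of square_pot in the frame of tray3 between -0.002 and 0.011 m and ((x of wide_pot in the frame of tray3 between 0.059 and 0.119 m and x of square_pot in the frame of tray3 between -0.119 and -0.059 m) or (x of wide_pot in the frame of tray3 between -0.119 and -0.059 m and x of square_pot in the frame of tray3 between 0.059 and 0.119 m)) and y of small_pot in the frame of tray2 between -0.03 and 0.03 m and z of small_pot in the frame of tray2 between -0.002 and 0.011 m and y of oblong_pot in the frame of tray2 between -0.03 and 0.03 m and z of oblong_pot in the frame of tray2 between -0.002 and 0.011 m and ((x of small_pot in the frame of tray2 between 0.0145 and 0.0745 m and x of oblong_pot in the frame of tray2 between -0.0745 and -0.0145 m) or (x of small_pot in the frame of tray2 between -0.0745 and -0.0145 m and x of oblong_pot in the frame of tray2 between 0.0145 and 0.0745 m)) and x of ramekin in the frame of tray3 between -0.03 and 0.03 m); the robot touches nothing.
It fails at once if a pot or the ramekin is tipped over (angle between any of ramekin, small_pot, wide_pot, square_pot, oblong_pot's own z axis and vertical above 0.6 rad).
It fails at once if a vessel is dropped into a tray (nears its floor faster than 0.6 m/s) ((x of ramekin in the frame of tray3 between -0.134 and 0.134 m and y of ramekin in the frame of tray3 between -0.045 and 0.045 m and z of ramekin in the frame of tray3 below 0.02 m and linear speed of ramekin above 0.6 m/s) or (x of ramekin in the frame of tray2 between -0.09 and 0.09 m and y of ramekin in the frame of tray2 between -0.045 and 0.045 m and z of ramekin in the frame of tray2 below 0.02 m and linear speed of ramekin above 0.6 m/s) or (x of small_pot in the frame of tray3 between -0.134 and 0.134 m and y of small_pot in the frame of tray3 between -0.045 and 0.045 m and z of small_pot in the frame of tray3 below 0.02 m and linear speed of small_pot above 0.6 m/s) or (x of small_pot in the frame of tray2 between -0.09 and 0.09 m and y of small_pot in the frame of tray2 between -0.045 and 0.045 m and z of small_pot in the frame of tray2 below 0.02 m and linear speed of small_pot above 0.6 m/s) or (x of wide_pot in the frame of tray3 between -0.134 and 0.134 m and y of wide_pot in the frame of tray3 between -0.045 and 0.045 m and z of wide_pot in the frame of tray3 below 0.02 m and linear speed of wide_pot above 0.6 m/s) or (x of wide_pot in the frame of tray2 between -0.09 and 0.09 m and y of wide_pot in the frame of tray2 between -0.045 and 0.045 m and z of wide_pot in the frame of tray2 below 0.02 m and linear speed of wide_pot above 0.6 m/s) or (x of square_pot in the frame of tray3 between -0.134 and 0.134 m and y of square_pot in the frame of tray3 between -0.045 and 0.045 m and z of square_pot in the frame of tray3 below 0.02 m and linear speed of square_pot above 0.6 m/s) or (x of square_pot in the frame of tray2 between -0.09 and 0.09 m and y of square_pot in the frame of tray2 between -0.045 and 0.045 m and z of square_pot in the frame of tray2 below 0.02 m and linear speed of square_pot above 0.6 m/s) or (x of oblong_pot in the frame of tray3 between -0.134 and 0.134 m and y of oblong_pot in the frame of tray3 between -0.045 and 0.045 m and z of oblong_pot in the frame of tray3 below 0.02 m and linear speed of oblong_pot above 0.6 m/s) or (x of oblong_pot in the frame of tray2 between -0.09 and 0.09 m and y of oblong_pot in the frame of tray2 between -0.045 and 0.045 m and z of oblong_pot in the frame of tray2 below 0.02 m and linear speed of oblong_pot above 0.6 m/s)).
It fails at once if the salt or the pepper shaker is shifted or knocked over (distance of any of salt, pepper from where it was at the start of the episode above 0.03 m or angle between any of salt, pepper's own z axis and vertical above 0.5 rad).
It also fails if it takes over 125 s, if anything falls off the work surface, if the arm or the gripper's body presses on something with over 40 N, if the wrist force passes 120 N, or if a joint passes its speed limit or range.

## Robot

A 6-joint arm with a two-finger parallel gripper is mounted at the origin on the work surface. World frame = base frame: x ahead of the robot, y to its left, z up, the work surface at z = 0. Lengths are in m, angles in degrees, forces in N, time in s.
With the tool pointing down it reaches from about 0.35 to 0.875 m from the base axis. Payload 4.2 kg.
Tool frame: the origin (TCP) lies on the centre line of the jaws, within the pads' length; the fingertips stand 19 mm ahead of it and the grasp point (between the pads) is the TCP; x points along the fingers, y is the direction in which the jaws open and shut, and the axes are right-handed (so a half turn about x gives the same grasp; the last joint's range is limited). The gripper opens to 87 mm and grips with 3 to 60 N. Pads are 19 mm wide; open, the fingers measure 117 mm over their backs; the gripper's body (75 mm by 190 mm) begins 51 mm behind the grasp point.
Start: joints at [82.082, 22.042, 0.453, 0, -68.411, -14.817], TCP at [0.242, 0.576, 0.242] pointing down, gripper open.
Joint ranges: [-179.83, 179.83], [-69.29, 118.12], [-61.27, 80.66], [-181.25, 117.63], [-171.15, -9.14], [-177.46, 177.46]. Speed limits (degrees/s): [159.86, 159.86, 180, 180, 180, 180].

## Interface

Orientations are given as a 3x3 rotation matrix whose columns are the frame's x, y, z axes.
In Python, from station import r, viewer, job, spotter gives the robot as it stands.
- The arm moves only by the tool play_rows, never from a script. Its argument "commands" is a list of rows, each an object of numbers: "fingers": the gripper command: -1 is fully open, 1 is shut, values between are in proportion; "tx", "ty", "tz": the shift along the tool's x, y, z normalised to -1 to 1, where 1 is 750 mm; "ax", "ay", "az": the turn, a rotation vector about the tool's x, y, z normalised to -1 to 1, where 1 is pi rad. In form: [{"fingers": .., "tx": .., "ty": .., "tz": .., "ax": .., "ay": .., "az": ..}, ...]. A call has 1 to 5 rows; each row is the pose to reach, as a shift and turn from the pose commanded when the call began, along the tool's axes at that moment, turning the shorter way round; what a row does not reach only later rows make up. A row lasts 1/12 s, in which the tool goes at most 41.7 mm and 7.16 degrees, less where a joint would pass 70% of its speed; a pose out of reach is approached as far as the arm can. A call with a number of a shift or a turn outside -1 to 1 is refused whole. A call with a gripper value outside its range is refused whole. The fingers move at their own pace and stop on an object; the grip force is fixed at half the most. Time passes only in rows, so rows that repeat a pose let the fingers close. It gives the time, the measured TCP pose, the force and the opening at its end, in the units of the state.
- r.sense(): the state, without advancing time (a new reading comes with each control period).
- viewer.capture(name): name is "scene" or "side" or "wrist"; returns a dict with "image" (384x512x3 uint8, red, green, blue), "fx", "fy", "cx", "cy" (pixels), "dist" ([k1, k2, p1, p2, k3] as OpenCV has them; the pictures are not rectified), "R" (3x3) and "t" (3): a world point X has camera coordinates R X + t; the wrist camera has in their place "mount" (4x4, takes a point from camera to tool coordinates, whose origin is the TCP and whose axes are the tool frame's). Camera axes: x right, y down, z forward; pixel columns grow to the right and rows downward; lengths in m; the calibration is good to about 2 mm. A picture is of the moment at which its call begins: read the wrist's pose just before it. There is no depth.
- job.finish_job(): hands the job in, once; it reports no verdict.
Trained networks look in a picture, given as the dict that the camera call returned (one of the last four; its "shot" number tells which), for a name from the list of things; names that differ only in an ending like _2 or _b are one class to them, and where a whole thing is asked for, a point or a joint stands for the part that bears it (a point fixed in the world has none). Each returns a list of dicts, best first, with "score" (0 to 1); they miss things now and then, are a little off and sometimes report something else, mostly with a low value. They report only what shows in the picture. A call takes as long as a camera call. They do not tell look-alikes from the thing itself.
- spotter.find_in(name, picture): "uv" ([column, row] in pixels, amid what is visible of it).
- spotter.silhouettes(name, picture): "region" (384x512 bool, what is visible of it) and "uv" ([column, row] in pixels, amid what is visible of it).
The state is a dict: "time_s": time; "joints": joint angles; "joint_velocities": joint speeds; "effort": joint torques, N m; "tcp_pos": TCP position; "ee_rot": TCP orientation; "wrist_force": force on the tool from outside, world axes, zero at the start; "moment": the same for the moment, N m; "gripper_width": opening from 0.0 (shut) to 1.0 (fully open).
Only numpy, scipy, OpenCV 4.12 (cv2) and the standard library are available. Lean on these libraries where they do the work, as an engineer would, in place of code of your own. Each camera call takes 0.05 s, during which the arm holds its last target. There are 200 camera calls.

## Working session

There is one attempt and no reset: what is moved stays moved. The work goes in short steps, Python scripts to look and compute and a tool call to move; the robot and the scene stay as the last step left them, time stands still between calls to the robot, and variables do not carry over. Pictures are saved under pics/ and viewed, about 12 in all and at most 16, crops included, and the job is handed in when it is done.

Besides the shell and the picture viewer there is one more tool, called as name([rows], argument=value, ...), one row to a line, values as JSON. play_rows: Moves the arm, as the interface text tells. Its arguments: {"type":"object","properties":{"commands":{"type":"array"}},"required":["commands"]}

```bash
mkdir -p pics; ls; python3 - <<'E'
from station import r, viewer, job, spotter
import cv2, numpy as np
s=r.sense(); print({k:np.round(v,3).tolist() for k,v in s.items()})
ims=[]
for n in ["scene","side"]:
    p=viewer.capture(n); ims.append(p)
    cv2.imwrite(f"pics/{n}0.png",p["image"][:,:,::-1])
    print(n,p["fx"],p["cx"],p["cy"],p["dist"],(-np.array(p["R"]).T@p["t"]).round(3))
    for k in ["tray3","tray2","turntable","small_pot","wide_pot","square_pot","oblong_pot","ramekin","salt","pepper"]:
        print(k,[(np.round(d["uv"]).tolist(),round(d["score"],2)) for d in spotter.find_in(k,p)])
E
```

```text
pics
{'time_s': 0.0, 'joints': [82.082, 22.092, 0.379, -0.03, -68.409, -14.817], 'joint_velocities': [0.124, 0.087, 0.044, -0.008, 0.028, 0.004], 'effort': [0.002, -39.066, 18.741, 4.22, 0.011, -0.0], 'tcp_pos': [0.241, 0.576, 0.24], 'ee_rot': [[-0.001, -0.387, -0.922], [-0.002, -0.922, 0.387], [-1.0, 0.002, -0.0]], 'wrist_force': [-0.317, 0.343, 1.075], 'moment': [0.037, 0.022, 0.027], 'gripper_width': 1.001}
scene 443.34242094729785 255.92542239494549 191.85699890900463 [-0.12921863  0.          0.          0.          0.        ] [ 0.971 -0.309  0.841]
tray3 [([334.0, 131.0], 0.76), ([124.0, 252.0], 0.72)]
tray2 [([334.0, 131.0], 0.76), ([124.0, 252.0], 0.72)]
turntable [([260.0, 220.0], 0.94)]
small_pot [([286.0, 198.0], 0.86), ([194.0, 173.0], 0.72)]
wide_pot [([162.0, 312.0], 0.91), ([234.0, 345.0], 0.8), ([272.0, 237.0], 0.57)]
square_pot [([242.0, 107.0], 0.92), ([252.0, 137.0], 0.75), ([243.0, 191.0], 0.55)]
oblong_pot [([230.0, 226.0], 0.83)]
ramekin [([197.0, 171.0], 0.8)]
salt [([356.0, 192.0], 0.84)]
pepper [([215.0, 296.0], 0.61)]
side 428.17456256828405 261.26803222830875 184.9806628834046 [0.04986791 0.         0.         0.         0.        ] [0.481 0.83  0.614]
tray3 [([272.0, 306.0], 0.65), ([290.0, 148.0], 0.59)]
tray2 [([272.0, 306.0], 0.65), ([290.0, 148.0], 0.59)]
turntable [([236.0, 202.0], 0.97), ([215.0, 156.0], 0.25), ([227.0, 202.0], 0.17)]
small_pot [([231.0, 201.0], 0.56)]
wide_pot [([187.0, 151.0], 0.76), ([231.0, 141.0], 0.64)]
square_pot [([258.0, 189.0], 0.87), ([316.0, 230.0], 0.72), ([364.0, 250.0], 0.63)]
oblong_pot [([242.0, 172.0], 0.94), ([209.0, 185.0], 0.61)]
ramekin [([316.0, 183.0], 0.92)]
salt [([180.0, 248.0], 0.95)]
pepper [([212.0, 154.0], 0.9)]
```

View pics/scene0.png

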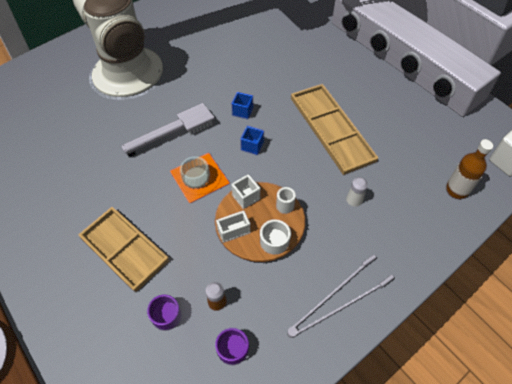

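View pics/side0.png

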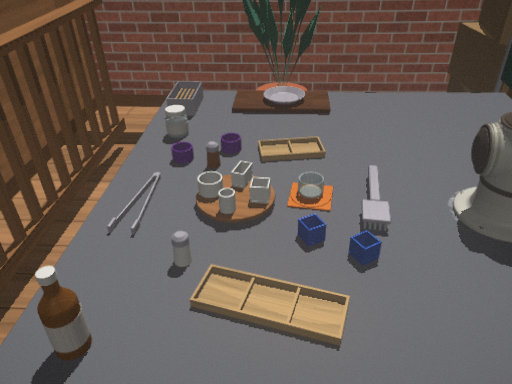

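Scene view: the white pots are on the turntable. They are square (245,190), small round (286,200), oblong (233,227) and wide round (276,236). The glass ramekin (194,172) is on the orange trivet. tray3 is at (334,130) and tray2 at (124,250). The look-alikes to leave alone are two purple pots (162,312) and (232,345) and two blue cubes (242,105) and (252,138). The shakers are at (356,192) for salt and (215,296) for pepper.

Next I'll fit model silhouettes in both views.

```bash
cat > h.py <<'E'
from station import r, viewer, job, spotter
import cv2, numpy as np
from scipy.optimize import minimize
def proj(P,p):
    rv,_=cv2.Rodrigues(np.array(p["R"],float))
    K=np.array([[p["fx"],0,p["cx"]],[0,p["fy"],p["cy"]],[0,0,1.]])
    return cv2.projectPoints(np.array(P,float),rv,np.array(p["t"],float),K,np.array(p["dist"],float))[0][:,0]
def back(uv,z,p):
    K=np.array([[p["fx"],0,p["cx"]],[0,p["fy"],p["cy"]],[0,0,1.]])
    n=cv2.undistortPoints(np.array([[uv]],float),K,np.array(p["dist"],float))[0,0]
    R=np.array(p["R"]); c=-R.T@p["t"]; d=R.T@np.array([n[0],n[1],1]); return (c+d*(z-c[2])/d[2])[:2]
a=np.linspace(0,2*np.pi,40,endpoint=False)
def circ(d): return np.c_[np.cos(a),np.sin(a)]*d/2
def rect(x,y): return np.array([[x,y],[-x,y],[-x,-y],[x,-y]])/2
M={"small_pot":(circ(.038),.024,.048),"wide_pot":(circ(.060),.024,.040),"square_pot":(rect(.044,.044),.024,.044),
"oblong_pot":(rect(.06,.034),.024,.04),"ramekin":(circ(.063),.007,.042),"salt":(circ(.038),0,.07),"pepper":(circ(.038),0,.07),
"tray3":(rect(.272,.094),0,.018),"tray2":(rect(.183,.094),0,.018),"turntable":(circ(.192),0,.024)}
def mask(q,n,p,z0=None):
    f,z,h=M[n]; z=z if z0 is None else z0
    c,s=np.cos(q[2]),np.sin(q[2]); xy=f@np.array([[c,s],[-s,c]])+q[:2]
    P=np.r_[np.c_[xy,0*xy[:,0]+z],np.c_[xy,0*xy[:,0]+z+h]]
    m=np.zeros((384*4,512*4),np.uint8); hull=cv2.convexHull((proj(P,p)*4).astype(np.float32))
    cv2.fillConvexPoly(m,np.round(hull).astype(np.int32),1); return cv2.resize(m.astype(np.float32),(512,384),interpolation=cv2.INTER_AREA)
def fit(n,views,q0,z0=None):
    "views: list of (pic, region)"
    def cost(q):
        t=0
        for p,g in views:
            m=mask(q,n,p,z0); t+=1-np.minimum(m,g).sum()/max(np.maximum(m,g).sum(),1)
        return t/len(views)
    best=None
    for y in (q0[2:] if len(q0)>2 else ([0] if len(M[n][0])==40 else np.radians(np.arange(0,180,22.5)))):
        o=minimize(cost,[q0[0],q0[1],y],method="Nelder-Mead",options=dict(initial_simplex=np.array([q0[0],q0[1],y])+np.array([[0,0,0],[.01,0,0],[0,.01,0],[0,0,.15]]),maxiter=90))
        if best is None or o.fun<best.fun: best=o
    return best.x,1-best.fun
E
cat > m.py <<'E'
from h import *
T={"tray3":((334,131),(272,306)),"tray2":((124,252),(290,148)),"turntable":((260,220),(236,202)),"small_pot":((286,198),(227,201)),"wide_pot":((275,237),(209,185)),
"square_pot":((245,191),(259,190)),"oblong_pot":((232,227),(242,174)),"ramekin":((195,171),(312,188)),"salt":((356,192),(180,248)),"pepper":((215,296),(212,154))}
pics=[viewer.capture(n) for n in ("scene","side")]
for n,uvs in T.items():
    V=[]; C=[]
    q0=back(uvs[0],M[n][1]+M[n][2]/2,pics[0])
    for p,uv in zip(pics,uvs):
        c=[d for d in spotter.silhouettes(n,p) if np.hypot(*(np.array(d["uv"])-uv))<14]
        if c: V.append((p,c[0]["region"].astype(np.float32)))
    out=[]
    for VV in ([V]+[[v] for v in V] if V else []):
        q,s=fit(n,VV,q0); out.append((np.r_[q[:2]*1000,np.degrees(q[2])].round(0).tolist(),round(s,2)))
    print(n,(q0*1000).round(),len(V),out)
E
python3 m.py
```

```text
tray3 [528. 291.] 2 [([513.0, 298.0, -14.0], np.float64(0.97)), ([514.0, 298.0, -15.0], np.float64(0.97)), ([512.0, 299.0, -14.0], np.float64(0.98))]
tray2 [ 492. -280.] 2 [([481.0, -278.0, 10.0], np.float64(0.96)), ([482.0, -277.0, 10.0], np.float64(0.97)), ([480.0, -278.0, 10.0], np.float64(0.95))]
turntable [611. -11.] 2 [([611.0, -14.0, 4.0], np.float64(0.5)), ([608.0, -10.0, 1.0], np.float64(0.5)), ([612.0, -24.0, 14.0], np.float64(0.5))]
small_pot [619.  53.] 2 [([621.0, 48.0, 7.0], np.float64(0.9)), ([623.0, 47.0, 8.0], np.float64(0.91)), ([621.0, 46.0, 6.0], np.float64(0.91))]
wide_pot [674. -23.] 2 [([673.0, -24.0, 5.0], np.float64(0.9)), ([674.0, -24.0, 5.0], np.float64(0.96)), ([670.0, -23.0, 6.0], np.float64(0.88))]
square_pot [550.  -3.] 2 [([550.0, -3.0, 1.0], np.float64(0.91)), ([550.0, -4.0, -7.0], np.float64(0.91)), ([549.0, -2.0, 1.0], np.float64(0.92))]
oblong_pot [601. -77.] 2 [([600.0, -74.0, 74.0], np.float64(0.93)), ([602.0, -74.0, 74.0], np.float64(0.94)), ([599.0, -76.0, 76.0], np.float64(0.94))]
ramekin [427. -52.] 2 [([429.0, -54.0, 5.0], np.float64(0.92)), ([428.0, -53.0, 3.0], np.float64(0.94)), ([428.0, -58.0, 3.0], np.float64(0.94))]
salt [697. 188.] 2 [([697.0, 193.0, -0.0], np.float64(0.8)), ([700.0, 189.0, -1.0], np.float64(0.86)), ([692.0, 200.0, 0.0], np.float64(0.86))]
pepper [ 696. -190.] 2 [([695.0, -188.0, 7.0], np.float64(0.81)), ([698.0, -189.0, 1.0], np.float64(0.82)), ([693.0, -187.0, 7.0], np.float64(0.84))]
```

```bash
cat > plan.py <<'E'
# usage: plan.py x y z yaw [x y z yaw ...] (mm, deg): prints tool-axis call targets from the present measured pose
import sys, numpy as np
from station import r
from scipy.spatial.transform import Rotation as Ro
def tgt(yaw):
    c,s=np.cos(np.radians(yaw)),np.sin(np.radians(yaw)); return np.array([[0,c,s],[0,s,-c],[-1,0,0]])
s=r.sense(); p=np.array(s["tcp_pos"])*1000; R=np.array(s["ee_rot"])
print("t",round(s["time_s"],2),"tcp",p.round(1),"yaw",round(np.degrees(np.arctan2(R[1,1],R[0,1])),1),"w",round(s["gripper_width"]*87,1),"F",np.round(s["wrist_force"],1),"j6",np.round(s["joints"][5]),"tilt",np.round(np.degrees(np.arccos(-R[2,0])),2))
w=np.array(sys.argv[1:],float).reshape(-1,4)
for x,y,z,yaw in w:
    q=np.array([x,y,z]); Q=tgt(yaw); dist=np.linalg.norm(q-p); ang=np.degrees((Ro.from_matrix(R).inv()*Ro.from_matrix(Q)).magnitude())
    n=int(np.ceil(max(dist/41.7,ang/7.16)+.2)); 
    d=R.T@(q-p)/750; rv=Ro.from_matrix(R.T@Q).as_rotvec()/np.pi
    print("->",q,yaw,"rows",n,"t",d.round(3),"a",rv.round(3)); p,R=q,Q
E
python3 plan.py 310 430 240 -105  370 240 220 -105  420 60 210 -105 430 -55 200 -105
```

```text
t 2.2 tcp [241.5 576.4 241.6] yaw -112.7 w 86.9 F [ 0.3 -0.1  0.8] j6 -15.0 tilt 0.0
-> [310. 430. 240.] -105.0 rows 5 t [ 0.002  0.145 -0.16 ] a [-0.043  0.     0.   ]
-> [370. 240. 220.] -105.0 rows 6 t [ 0.027  0.224 -0.143] a [0. 0. 0.]
-> [420.  60. 210.] -105.0 rows 5 t [ 0.013  0.215 -0.127] a [0. 0. 0.]
-> [430. -55. 200.] -105.0 rows 3 t [ 0.013  0.145 -0.053] a [0. 0. 0.]
```

play_rows([
  {"fingers":-1,"tx":0,"ty":0.145,"tz":-0.16,"ax":-0.043,"ay":0,"az":0},
  {"fingers":-1,"tx":0,"ty":0.145,"tz":-0.16,"ax":-0.043,"ay":0,"az":0},
  {"fingers":-1,"tx":0,"ty":0.145,"tz":-0.16,"ax":-0.043,"ay":0,"az":0},
  {"fingers":-1,"tx":0,"ty":0.145,"tz":-0.16,"ax":-0.043,"ay":0,"az":0},
  {"fingers":-1,"tx":0,"ty":0.145,"tz":-0.16,"ax":-0.043,"ay":0,"az":0},
])

```text
time_s: 2.62
tcp_pos: [0.3113, 0.4244, 0.242]
ee_rot: [[-0.001, -0.263, -0.965], [-0.002, -0.965, 0.263], [-1.0, 0.002, 0.0]]
wrist_force: [-0.9, 0.1, 0.4]
gripper_width: 0.999
```

play_rows([
  {"fingers":-1,"tx":0.027,"ty":0.224,"tz":-0.143,"ax":0,"ay":0,"az":0},
  {"fingers":-1,"tx":0.027,"ty":0.224,"tz":-0.143,"ax":0,"ay":0,"az":0},
  {"fingers":-1,"tx":0.027,"ty":0.224,"tz":-0.143,"ax":0,"ay":0,"az":0},
  {"fingers":-1,"tx":0.027,"ty":0.224,"tz":-0.143,"ax":0,"ay":0,"az":0},
  {"fingers":-1,"tx":0.027,"ty":0.224,"tz":-0.143,"ax":0,"ay":0,"az":0},
])

```text
time_s: 3.03
tcp_pos: [0.3703, 0.2374, 0.2213]
ee_rot: [[0.0, -0.259, -0.966], [0.0, -0.966, 0.259], [-1.0, -0.0, -0.0]]
wrist_force: [1.2, 0.1, -0.0]
gripper_width: 1.002
```

play_rows([
  {"fingers":-1,"tx":0.013,"ty":0.215,"tz":-0.127,"ax":0,"ay":0,"az":0},
  {"fingers":-1,"tx":0.013,"ty":0.215,"tz":-0.127,"ax":0,"ay":0,"az":0},
  {"fingers":-1,"tx":0.013,"ty":0.215,"tz":-0.127,"ax":0,"ay":0,"az":0},
  {"fingers":-1,"tx":0.013,"ty":0.215,"tz":-0.127,"ax":0,"ay":0,"az":0},
  {"fingers":-1,"tx":0.013,"ty":0.215,"tz":-0.127,"ax":0,"ay":0,"az":0},
])

```text
time_s: 3.45
tcp_pos: [0.4206, 0.0563, 0.2116]
ee_rot: [[-0.0, -0.261, -0.965], [-0.0, -0.965, 0.261], [-1.0, 0.0, -0.0]]
wrist_force: [-0.4, 0.8, 0.2]
gripper_width: 1.0
```

```bash
python3 plan.py 430 -55 200 -105
```

```text
t 3.45 tcp [420.6  56.3 211.6] yaw -105.1 w 87.0 F [-0.4  0.8  0.2] j6 45.0 tilt 0.01
-> [430. -55. 200.] -105.0 rows 3 t [ 0.016  0.14  -0.051] a [-0.001 -0.    -0.   ]
```

play_rows([
  {"fingers":-1,"tx":0.016,"ty":0.14,"tz":-0.051,"ax":0,"ay":0,"az":0},
  {"fingers":-1,"tx":0.016,"ty":0.14,"tz":-0.051,"ax":0,"ay":0,"az":0},
  {"fingers":-1,"tx":0.016,"ty":0.14,"tz":-0.051,"ax":0,"ay":0,"az":0},
  {"fingers":-1,"tx":0.016,"ty":0.14,"tz":-0.051,"ax":0,"ay":0,"az":0},
  {"fingers":-1,"tx":0.016,"ty":0.14,"tz":-0.051,"ax":0,"ay":0,"az":0},
])

```text
time_s: 3.87
tcp_pos: [0.4304, -0.0533, 0.1994]
ee_rot: [[-0.0, -0.262, -0.965], [-0.0, -0.965, 0.262], [-1.0, 0.0, 0.0]]
wrist_force: [0.3, 0.4, -0.8]
gripper_width: 1.0
```

```bash
cat >> h.py <<'E'
def wrist():
    s=r.sense(); p=viewer.capture("wrist"); m=np.array(p["mount"]); T=np.eye(4); T[:3,:3]=s["ee_rot"]; T[:3,3]=s["tcp_pos"]
    C=np.linalg.inv(T@m); p["R"]=C[:3,:3]; p["t"]=C[:3,3]; return p
def overlay(p,items,name):
    im=p["image"][:,:,::-1].copy()
    for n,q,z in items:
        c,_=cv2.findContours((mask(q,n,p,z)>.5).astype(np.uint8),0,2); cv2.drawContours(im,c,-1,(0,255,0),1)
    cv2.imwrite(name,im)
E
python3 - <<'E'
from h import *
p=wrist(); print(np.round(r.sense()["joints"],1))
overlay(p,[("ramekin",[.429,-.055,0],None),("square_pot",[.55,-.003,0],None),("oblong_pot",[.6,-.074,np.radians(75)],None)],"pics/w1.png")
for n,uv in(("ramekin",[.429,-.055]),("square_pot",[.55,-.003])):
    for d in spotter.silhouettes(n,p)[:2]:
        print(n,np.round(d["uv"]),round(d["score"],2),fit(n,[(p,d["region"].astype(np.float32))],uv))
E
python3 plan.py 430 -55 80 -105
```

```text
[ 14.7   5.4 -28.6   0.  -56.   60.2]
ramekin [263. 178.] 0.8 (array([ 0.43012361, -0.05674175,  0.09044276]), np.float64(0.9410656690597534))
square_pot [109. 216.] 0.86 (array([ 0.55 , -0.003,  0.   ]), np.float64(0.0))
square_pot [161.  64.] 0.76 (array([ 0.54934229, -0.0043023 ,  1.50904707]), np.float64(0.969497799873352))
t 4.02 tcp [430.6 -51.3 199.8] yaw -104.9 w 86.9 F [-0.5 -0.4 -1. ] j6 60.0 tilt 0.04
-> [430. -55.  80.] -105.0 rows 4 t [ 0.16   0.005 -0.   ] a [ 0. -0.  0.]
```

View pics/w1.png

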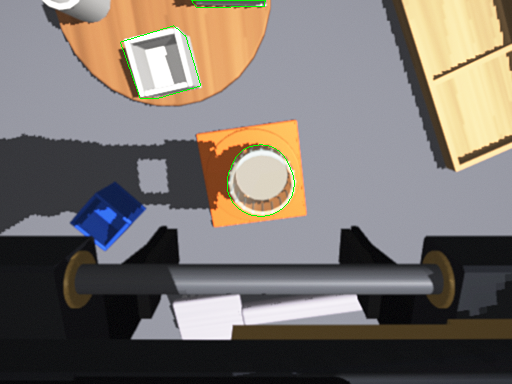

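The wrist view has the ramekin at (263,180) on the trivet, with the predicted outline on it, and a blue cube at (107,215) well off to the side. I'll descend and grip.

play_rows([
  {"fingers":-1,"tx":0.05,"ty":0.003,"tz":0,"ax":0,"ay":0,"az":0},
  {"fingers":-1,"tx":0.1,"ty":0.004,"tz":0,"ax":0,"ay":0,"az":0},
  {"fingers":-1,"tx":0.15,"ty":0.004,"tz":0,"ax":0,"ay":0,"az":0},
  {"fingers":-1,"tx":0.18,"ty":0.004,"tz":0,"ax":0,"ay":0,"az":0},
  {"fingers":-1,"tx":0.18,"ty":0.004,"tz":0,"ax":0,"ay":0,"az":0},
])

```text
time_s: 4.43
tcp_pos: [0.4264, -0.0543, 0.0608]
ee_rot: [[-0.01, -0.257, -0.966], [-0.002, -0.966, 0.257], [-1.0, 0.004, 0.009]]
wrist_force: [-0.0, -0.9, -0.2]
gripper_width: 1.0
```

```bash
for i in 1 2 3; do python3 plan.py 430 -55 42 -105; done
```

```text
t 4.43 tcp [426.4 -54.3  60.8] yaw -104.9 w 87.0 F [-0.  -0.9 -0.2] j6 61.0 tilt 0.57
-> [430. -55.  42.] -105.0 rows 1 t [ 0.025 -0.    -0.005] a [ 0.001  0.003 -0.001]
t 4.43 tcp [426.4 -54.3  60.8] yaw -104.9 w 87.0 F [-0.  -0.9 -0.2] j6 61.0 tilt 0.57
-> [430. -55.  42.] -105.0 rows 1 t [ 0.025 -0.    -0.005] a [ 0.001  0.003 -0.001]
t 4.43 tcp [426.4 -54.3  60.8] yaw -104.9 w 87.0 F [-0.  -0.9 -0.2] j6 61.0 tilt 0.57
-> [430. -55.  42.] -105.0 rows 1 t [ 0.025 -0.    -0.005] a [ 0.001  0.003 -0.001]
```

play_rows([
  {"fingers":-1,"tx":0.012,"ty":0,"tz":0,"ax":0,"ay":0,"az":0},
  {"fingers":-1,"tx":0.024,"ty":0,"tz":0,"ax":0,"ay":0,"az":0},
  {"fingers":-1,"tx":0.024,"ty":0,"tz":0,"ax":0,"ay":0,"az":0},
  {"fingers":-1,"tx":0.024,"ty":0,"tz":0,"ax":0,"ay":0,"az":0},
  {"fingers":1,"tx":0.024,"ty":0,"tz":0,"ax":0,"ay":0,"az":0},
])

```text
time_s: 4.85
tcp_pos: [0.4307, -0.0542, 0.0479]
ee_rot: [[0.003, -0.257, -0.966], [0.0, -0.966, 0.257], [-1.0, -0.001, -0.002]]
wrist_force: [0.2, 0.6, -0.1]
gripper_width: 0.973
```

play_rows([
  {"fingers":1,"tx":0,"ty":0,"tz":0,"ax":0,"ay":0,"az":0},
  {"fingers":1,"tx":0,"ty":0,"tz":0,"ax":0,"ay":0,"az":0},
  {"fingers":1,"tx":0,"ty":0,"tz":0,"ax":0,"ay":0,"az":0},
  {"fingers":1,"tx":0,"ty":0,"tz":0,"ax":0,"ay":0,"az":0},
  {"fingers":1,"tx":0,"ty":0,"tz":0,"ax":0,"ay":0,"az":0},
])

```text
time_s: 5.27
tcp_pos: [0.4297, -0.0549, 0.0469]
ee_rot: [[0.0, -0.259, -0.966], [-0.0, -0.966, 0.259], [-1.0, -0.0, -0.0]]
wrist_force: [-1.6, 1.0, 3.6]
gripper_width: 0.715
```

```bash
python3 plan.py 430 -55 150 -105  460 120 150 -105 513 298 150 -105 513 298 60 -105
```

```text
t 5.27 tcp [429.7 -54.9  46.9] yaw -105.0 w 62.2 F [-1.6  1.   3.6] j6 61.0 tilt 0.02
-> [430. -55. 150.] -105.0 rows 3 t [-0.137 -0.    -0.   ] a [ 0. -0.  0.]
-> [460. 120. 150.] -105.0 rows 5 t [ 0.    -0.236  0.022] a [0. 0. 0.]
-> [513. 298. 150.] -105.0 rows 5 t [ 0.    -0.248 -0.007] a [0. 0. 0.]
-> [513. 298.  60.] -105.0 rows 3 t [0.12 0.   0.  ] a [0. 0. 0.]
```

play_rows([
  {"fingers":1,"tx":-0.02,"ty":0,"tz":0,"ax":0,"ay":0,"az":0},
  {"fingers":1,"tx":-0.05,"ty":0,"tz":0,"ax":0,"ay":0,"az":0},
  {"fingers":1,"tx":-0.08,"ty":0,"tz":0,"ax":0,"ay":0,"az":0},
  {"fingers":1,"tx":-0.11,"ty":0,"tz":0,"ax":0,"ay":0,"az":0},
  {"fingers":1,"tx":-0.137,"ty":0,"tz":0,"ax":0,"ay":0,"az":0},
])

```text
time_s: 5.68
tcp_pos: [0.4293, -0.055, 0.1503]
ee_rot: [[-0.0, -0.259, -0.966], [0.0, -0.966, 0.259], [-1.0, -0.0, 0.0]]
wrist_force: [0.4, -0.5, -1.9]
gripper_width: 0.716
```

play_rows([
  {"fingers":1,"tx":0,"ty":-0.03,"tz":0.003,"ax":0,"ay":0,"az":0},
  {"fingers":1,"tx":0,"ty":-0.08,"tz":0.007,"ax":0,"ay":0,"az":0},
  {"fingers":1,"tx":0,"ty":-0.13,"tz":0.012,"ax":0,"ay":0,"az":0},
  {"fingers":1,"tx":0,"ty":-0.185,"tz":0.017,"ax":0,"ay":0,"az":0},
  {"fingers":1,"tx":0,"ty":-0.236,"tz":0.022,"ax":0,"ay":0,"az":0},
])

```text
time_s: 6.1
tcp_pos: [0.4592, 0.122, 0.1492]
ee_rot: [[-0.0, -0.259, -0.966], [0.0, -0.966, 0.259], [-1.0, -0.0, 0.0]]
wrist_force: [1.0, -1.5, -1.4]
gripper_width: 0.717
```

play_rows([
  {"fingers":1,"tx":0,"ty":-0.055,"tz":-0.002,"ax":0,"ay":0,"az":0},
  {"fingers":1,"tx":0,"ty":-0.11,"tz":-0.003,"ax":0,"ay":0,"az":0},
  {"fingers":1,"tx":0,"ty":-0.165,"tz":-0.005,"ax":0,"ay":0,"az":0},
  {"fingers":1,"tx":0,"ty":-0.215,"tz":-0.006,"ax":0,"ay":0,"az":0},
  {"fingers":1,"tx":0,"ty":-0.248,"tz":-0.007,"ax":0,"ay":0,"az":0},
])

```text
time_s: 6.52
tcp_pos: [0.5132, 0.3019, 0.1485]
ee_rot: [[0.0, -0.257, -0.966], [0.0, -0.966, 0.257], [-1.0, -0.0, -0.0]]
wrist_force: [0.9, 0.8, -0.2]
gripper_width: 0.712
```

play_rows([
  {"fingers":1,"tx":0,"ty":0,"tz":0,"ax":0,"ay":0,"az":0},
  {"fingers":1,"tx":0.02,"ty":0,"tz":0,"ax":0,"ay":0,"az":0},
  {"fingers":1,"tx":0.05,"ty":0,"tz":0,"ax":0,"ay":0,"az":0},
  {"fingers":1,"tx":0.08,"ty":0,"tz":0,"ax":0,"ay":0,"az":0},
  {"fingers":1,"tx":0.1,"ty":0,"tz":0,"ax":0,"ay":0,"az":0},
])

```text
time_s: 6.93
tcp_pos: [0.5111, 0.2971, 0.0717]
ee_rot: [[-0.004, -0.26, -0.966], [-0.002, -0.966, 0.26], [-1.0, 0.003, 0.003]]
wrist_force: [0.2, 0.3, -0.7]
gripper_width: 0.71
```

```bash
python3 plan.py 513 298 46 -105; python3 - <<'E'
from h import *
p=wrist(); q=viewer.capture("side")
overlay(q,[("tray3",[.513,.298,np.radians(-14.5)],0)],"pics/s1.png")
im=cv2.imread("pics/s1.png"); cv2.imwrite("pics/s1.png",cv2.resize(im[150:350,150:400],None,fx=2.5,fy=2.5))
E
```

```text
t 6.93 tcp [511.1 297.1  71.7] yaw -105.1 w 61.8 F [ 0.2  0.3 -0.7] j6 29.0 tilt 0.25
-> [513. 298.  46.] -105.0 rows 1 t [ 0.034 -0.002 -0.002] a [-0.     0.001 -0.001]
```

View pics/s1.png

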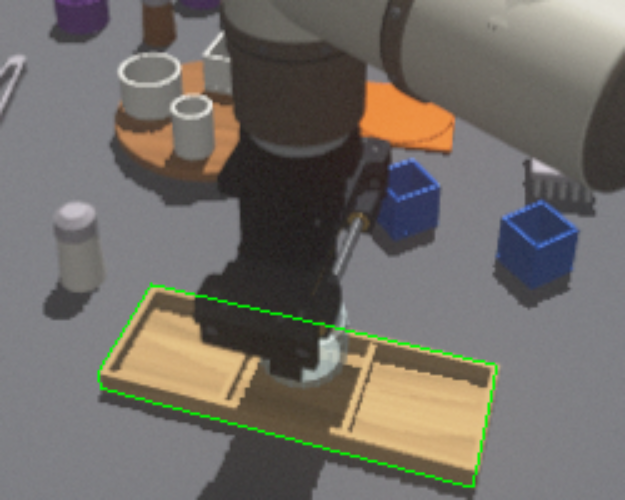

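The side view shows the ramekin held over tray3's middle pocket at crop (310,350). Next is a gentle lowering.

play_rows([
  {"fingers":1,"tx":0.009,"ty":0,"tz":0,"ax":0,"ay":0,"az":0},
  {"fingers":1,"tx":0.018,"ty":0,"tz":0,"ax":0,"ay":0,"az":0},
  {"fingers":1,"tx":0.026,"ty":0,"tz":0,"ax":0,"ay":0,"az":0},
  {"fingers":1,"tx":0.032,"ty":0,"tz":0,"ax":0,"ay":0,"az":0},
  {"fingers":1,"tx":0.032,"ty":0,"tz":0,"ax":0,"ay":0,"az":0},
])

```text
time_s: 7.45
tcp_pos: [0.5122, 0.2983, 0.0495]
ee_rot: [[-0.001, -0.259, -0.966], [-0.001, -0.966, 0.259], [-1.0, 0.001, 0.001]]
wrist_force: [0.7, 0.2, -1.9]
gripper_width: 0.711
```

play_rows([
  {"fingers":1,"tx":0,"ty":0,"tz":0,"ax":0,"ay":0,"az":0},
  {"fingers":1,"tx":0,"ty":0,"tz":0,"ax":0,"ay":0,"az":0},
])

```text
time_s: 7.62
tcp_pos: [0.5129, 0.2989, 0.0507]
ee_rot: [[0.001, -0.259, -0.966], [0.0, -0.966, 0.259], [-1.0, -0.001, -0.001]]
wrist_force: [0.6, 0.2, -1.3]
gripper_width: 0.714
```

```bash
python3 plan.py 513 298 46 -105
```

```text
t 7.62 tcp [512.9 298.9  50.7] yaw -105.0 w 62.2 F [ 0.6  0.2 -1.3] j6 29.0 tilt 0.05
-> [513. 298.  46.] -105.0 rows 1 t [ 0.006  0.001 -0.   ] a [ 0. -0.  0.]
```

play_rows([
  {"fingers":1,"tx":0.003,"ty":0,"tz":0,"ax":0,"ay":0,"az":0},
  {"fingers":1,"tx":0.006,"ty":0,"tz":0,"ax":0,"ay":0,"az":0},
  {"fingers":1,"tx":0.006,"ty":0,"tz":0,"ax":0,"ay":0,"az":0},
  {"fingers":1,"tx":0.006,"ty":0,"tz":0,"ax":0,"ay":0,"az":0},
  {"fingers":0.2,"tx":0.006,"ty":0,"tz":0,"ax":0,"ay":0,"az":0},
])

```text
time_s: 8.03
tcp_pos: [0.5127, 0.2987, 0.0458]
ee_rot: [[0.0, -0.259, -0.966], [-0.0, -0.966, 0.259], [-1.0, 0.0, -0.0]]
wrist_force: [-0.2, -0.2, -1.0]
gripper_width: 0.716
```

play_rows([
  {"fingers":-1,"tx":0,"ty":0,"tz":0,"ax":0,"ay":0,"az":0},
  {"fingers":-1,"tx":0,"ty":0,"tz":0,"ax":0,"ay":0,"az":0},
  {"fingers":-1,"tx":0,"ty":0,"tz":0,"ax":0,"ay":0,"az":0},
  {"fingers":-1,"tx":0,"ty":0,"tz":0,"ax":0,"ay":0,"az":0},
  {"fingers":-1,"tx":0,"ty":0,"tz":0,"ax":0,"ay":0,"az":0},
])

```text
time_s: 8.45
tcp_pos: [0.5127, 0.2987, 0.046]
ee_rot: [[0.0, -0.259, -0.966], [0.0, -0.966, 0.259], [-1.0, -0.0, -0.0]]
wrist_force: [-0.4, 0.0, -0.5]
gripper_width: 0.971
```

```bash
python3 plan.py 513 298 160 -105 590 150 160 -105 672 -23 140 -105 672 -23 80 -105
```

```text
t 8.45 tcp [512.7 298.7  46. ] yaw -105.0 w 84.5 F [-0.4  0.  -0.5] j6 29.0 tilt 0.02
-> [513. 298. 160.] -105.0 rows 3 t [-0.152  0.001 -0.001] a [ 0. -0.  0.]
-> [590. 150. 160.] -105.0 rows 5 t [ 0.     0.164 -0.15 ] a [0. 0. 0.]
-> [672. -23. 140.] -105.0 rows 5 t [ 0.027  0.195 -0.165] a [0. 0. 0.]
-> [672. -23.  80.] -105.0 rows 2 t [0.08 0.   0.  ] a [0. 0. 0.]
```

play_rows([
  {"fingers":-1,"tx":-0.03,"ty":0,"tz":0,"ax":0,"ay":0,"az":0},
  {"fingers":-1,"tx":-0.08,"ty":0,"tz":0,"ax":0,"ay":0,"az":0},
  {"fingers":-1,"tx":-0.13,"ty":0,"tz":0,"ax":0,"ay":0,"az":0},
  {"fingers":-1,"tx":-0.152,"ty":0,"tz":0,"ax":0,"ay":0,"az":0},
  {"fingers":-1,"tx":-0.152,"ty":0,"tz":0,"ax":0,"ay":0,"az":0},
])

```text
time_s: 8.87
tcp_pos: [0.515, 0.3005, 0.1655]
ee_rot: [[0.009, -0.258, -0.966], [0.007, -0.966, 0.258], [-1.0, -0.009, -0.007]]
wrist_force: [0.3, 0.0, 0.2]
gripper_width: 1.0
```

play_rows([
  {"fingers":-1,"tx":0,"ty":0.164,"tz":-0.15,"ax":0,"ay":0,"az":0},
  {"fingers":-1,"tx":0,"ty":0.164,"tz":-0.15,"ax":0,"ay":0,"az":0},
  {"fingers":-1,"tx":0,"ty":0.164,"tz":-0.15,"ax":0,"ay":0,"az":0},
  {"fingers":-1,"tx":0,"ty":0.164,"tz":-0.15,"ax":0,"ay":0,"az":0},
  {"fingers":-1,"tx":0,"ty":0.164,"tz":-0.15,"ax":0,"ay":0,"az":0},
])

```text
time_s: 9.28
tcp_pos: [0.5911, 0.1449, 0.1587]
ee_rot: [[-0.001, -0.265, -0.964], [-0.002, -0.964, 0.265], [-1.0, 0.002, 0.001]]
wrist_force: [0.3, 0.8, -0.2]
gripper_width: 0.999
```

play_rows([
  {"fingers":-1,"tx":0.027,"ty":0.195,"tz":-0.165,"ax":0,"ay":0,"az":0},
  {"fingers":-1,"tx":0.027,"ty":0.195,"tz":-0.165,"ax":0,"ay":0,"az":0},
  {"fingers":-1,"tx":0.027,"ty":0.195,"tz":-0.165,"ax":0,"ay":0,"az":0},
  {"fingers":-1,"tx":0.027,"ty":0.195,"tz":-0.165,"ax":0,"ay":0,"az":0},
  {"fingers":-1,"tx":0.027,"ty":0.195,"tz":-0.165,"ax":0,"ay":0,"az":0},
])

```text
time_s: 9.7
tcp_pos: [0.6715, -0.026, 0.1378]
ee_rot: [[-0.002, -0.261, -0.965], [-0.001, -0.965, 0.261], [-1.0, 0.001, 0.002]]
wrist_force: [0.6, 0.9, -0.4]
gripper_width: 0.999
```

play_rows([
  {"fingers":-1,"tx":0,"ty":0,"tz":0,"ax":0,"ay":0,"az":0},
  {"fingers":-1,"tx":0,"ty":0,"tz":0,"ax":0,"ay":0,"az":0},
])

```text
time_s: 9.87
tcp_pos: [0.6707, -0.0242, 0.1377]
ee_rot: [[-0.003, -0.262, -0.965], [-0.0, -0.965, 0.262], [-1.0, 0.001, 0.003]]
wrist_force: [0.0, -0.0, -0.0]
gripper_width: 0.996
```

```bash
python3 plan.py 672 -23 90 -105 672 -23 60 -105; python3 - <<'E'
from h import *
p=wrist(); overlay(p,[("wide_pot",[.672,-.023,0],None),("small_pot",[.621,.048,0],None),("oblong_pot",[.6,-.074,np.radians(75)],None)],"pics/w2.png")
for d in spotter.silhouettes("wide_pot",p)[:2]:
        print(np.round(d["uv"]),round(d["score"],2),fit("wide_pot",[(p,d["region"].astype(np.float32))],[.672,-.023]))
E
```

```text
t 9.87 tcp [670.7 -24.2 137.7] yaw -105.2 w 86.7 F [ 0. -0. -0.] j6 63.0 tilt 0.16
-> [672. -23.  90.] -105.0 rows 2 t [ 0.064 -0.002 -0.001] a [-0.001  0.001 -0.   ]
-> [672. -23.  60.] -105.0 rows 1 t [0.04 0.   0.  ] a [0. 0. 0.]
[259. 204.] 0.86 (array([ 0.67234846, -0.02588633,  0.09156926]), np.float64(0.9482502341270447))
[472.   6.] 0.7 (array([ 0.672, -0.023,  0.   ]), np.float64(0.0))
```

View pics/w2.png

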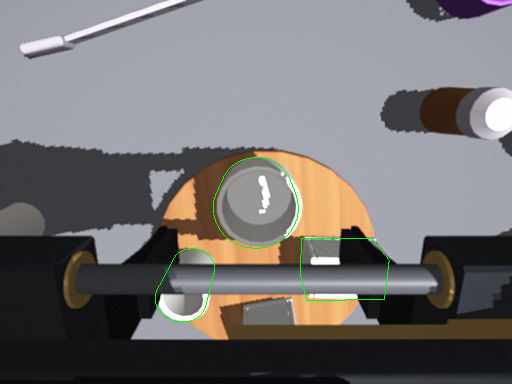

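Only the white wide pot (258,203) sits under the predicted outline, and the neighbouring pots are outside the finger path. I'll descend and grip.

play_rows([
  {"fingers":-1,"tx":0.03,"ty":0,"tz":0,"ax":0,"ay":0,"az":0},
  {"fingers":-1,"tx":0.06,"ty":0,"tz":0,"ax":0,"ay":0,"az":0},
  {"fingers":-1,"tx":0.085,"ty":0,"tz":0,"ax":0,"ay":0,"az":0},
  {"fingers":-1,"tx":0.1,"ty":0,"tz":0,"ax":0,"ay":0,"az":0},
  {"fingers":-1,"tx":0.102,"ty":0,"tz":0,"ax":0,"ay":0,"az":0},
])

```text
time_s: 10.38
tcp_pos: [0.6692, -0.0213, 0.0605]
ee_rot: [[-0.005, -0.257, -0.966], [-0.0, -0.966, 0.257], [-1.0, 0.002, 0.005]]
wrist_force: [-0.1, 0.7, -0.5]
gripper_width: 1.001
```

play_rows([
  {"fingers":-1,"tx":0,"ty":0,"tz":0,"ax":0,"ay":0,"az":0},
  {"fingers":-1,"tx":0,"ty":0,"tz":0,"ax":0,"ay":0,"az":0},
])

```text
time_s: 10.55
tcp_pos: [0.672, -0.0218, 0.0644]
ee_rot: [[0.002, -0.257, -0.966], [0.0, -0.966, 0.257], [-1.0, -0.001, -0.002]]
wrist_force: [0.1, 0.4, 0.8]
gripper_width: 1.002
```

play_rows([
  {"fingers":1,"tx":0,"ty":0,"tz":0,"ax":0,"ay":0,"az":0},
  {"fingers":1,"tx":0,"ty":0,"tz":0,"ax":0,"ay":0,"az":0},
  {"fingers":1,"tx":0,"ty":0,"tz":0,"ax":0,"ay":0,"az":0},
  {"fingers":1,"tx":0,"ty":0,"tz":0,"ax":0,"ay":0,"az":0},
  {"fingers":1,"tx":0,"ty":0,"tz":0,"ax":0,"ay":0,"az":0},
])

```text
time_s: 10.97
tcp_pos: [0.6712, -0.0228, 0.0635]
ee_rot: [[0.0, -0.259, -0.966], [-0.0, -0.966, 0.259], [-1.0, 0.0, -0.0]]
wrist_force: [-0.4, -1.2, 1.3]
gripper_width: 0.708
```

```bash
python3 plan.py 672 -23 170 -105  635 130 170 -105 599 276 165 -105 599 276 80 -105
```

```text
t 10.97 tcp [671.2 -22.8  63.5] yaw -105.0 w 61.6 F [-0.4 -1.2  1.3] j6 63.0 tilt 0.02
-> [672. -23. 170.] -105.0 rows 3 t [-0.142  0.    -0.001] a [ 0. -0. -0.]
-> [635. 130. 170.] -105.0 rows 4 t [ 0.    -0.184  0.1  ] a [0. 0. 0.]
-> [599. 276. 165.] -105.0 rows 4 t [ 0.007 -0.176  0.097] a [0. 0. 0.]
-> [599. 276.  80.] -105.0 rows 3 t [0.113 0.    0.   ] a [0. 0. 0.]
```

play_rows([
  {"fingers":1,"tx":0,"ty":0,"tz":0,"ax":0,"ay":0,"az":0},
  {"fingers":1,"tx":-0.03,"ty":0,"tz":0,"ax":0,"ay":0,"az":0},
  {"fingers":1,"tx":-0.07,"ty":0,"tz":0,"ax":0,"ay":0,"az":0},
  {"fingers":1,"tx":-0.11,"ty":0,"tz":0,"ax":0,"ay":0,"az":0},
  {"fingers":1,"tx":-0.142,"ty":0,"tz":0,"ax":0,"ay":0,"az":0},
])

```text
time_s: 11.38
tcp_pos: [0.6713, -0.0226, 0.1711]
ee_rot: [[0.001, -0.259, -0.966], [0.0, -0.966, 0.259], [-1.0, -0.0, -0.001]]
wrist_force: [0.4, -0.6, -0.5]
gripper_width: 0.676
```

play_rows([
  {"fingers":1,"tx":0,"ty":-0.025,"tz":0.013,"ax":0,"ay":0,"az":0},
  {"fingers":1,"tx":0,"ty":-0.06,"tz":0.033,"ax":0,"ay":0,"az":0},
  {"fingers":1,"tx":0,"ty":-0.1,"tz":0.055,"ax":0,"ay":0,"az":0},
  {"fingers":1,"tx":0,"ty":-0.14,"tz":0.077,"ax":0,"ay":0,"az":0},
  {"fingers":1,"tx":0,"ty":-0.184,"tz":0.1,"ax":0,"ay":0,"az":0},
])

```text
time_s: 11.8
tcp_pos: [0.6334, 0.1309, 0.1689]
ee_rot: [[-0.001, -0.26, -0.966], [-0.0, -0.966, 0.26], [-1.0, 0.0, 0.001]]
wrist_force: [1.0, 0.8, -2.0]
gripper_width: 0.672
```

play_rows([
  {"fingers":1,"tx":0,"ty":-0.04,"tz":0.022,"ax":0,"ay":0,"az":0},
  {"fingers":1,"tx":0,"ty":-0.08,"tz":0.044,"ax":0,"ay":0,"az":0},
  {"fingers":1,"tx":0,"ty":-0.12,"tz":0.066,"ax":0,"ay":0,"az":0},
  {"fingers":1,"tx":0,"ty":-0.155,"tz":0.085,"ax":0,"ay":0,"az":0},
  {"fingers":1,"tx":0,"ty":-0.176,"tz":0.097,"ax":0,"ay":0,"az":0},
])

```text
time_s: 12.22
tcp_pos: [0.597, 0.2795, 0.1687]
ee_rot: [[-0.001, -0.257, -0.967], [0.0, -0.967, 0.257], [-1.0, -0.0, 0.001]]
wrist_force: [-0.0, -0.6, -1.2]
gripper_width: 0.681
```

play_rows([
  {"fingers":1,"tx":0,"ty":0,"tz":0,"ax":0,"ay":0,"az":0},
  {"fingers":1,"tx":0.03,"ty":0,"tz":0,"ax":0,"ay":0,"az":0},
  {"fingers":1,"tx":0.06,"ty":0,"tz":0,"ax":0,"ay":0,"az":0},
  {"fingers":1,"tx":0.09,"ty":0,"tz":0,"ax":0,"ay":0,"az":0},
  {"fingers":1,"tx":0.113,"ty":0,"tz":0,"ax":0,"ay":0,"az":0},
])

```text
time_s: 12.63
tcp_pos: [0.5972, 0.2753, 0.0823]
ee_rot: [[-0.003, -0.26, -0.966], [-0.001, -0.966, 0.26], [-1.0, 0.002, 0.003]]
wrist_force: [0.2, -0.7, -2.9]
gripper_width: 0.673
```

play_rows([
  {"fingers":1,"tx":0,"ty":0,"tz":0,"ax":0,"ay":0,"az":0},
  {"fingers":1,"tx":0,"ty":0,"tz":0,"ax":0,"ay":0,"az":0},
])

```text
time_s: 12.8
tcp_pos: [0.5978, 0.2754, 0.0836]
ee_rot: [[-0.003, -0.259, -0.966], [-0.002, -0.966, 0.259], [-1.0, 0.003, 0.002]]
wrist_force: [0.8, 0.9, -0.6]
gripper_width: 0.678
```

```bash
python3 plan.py 599 276 46 -105
```

```text
t 12.8 tcp [597.8 275.4  83.6] yaw -105.0 w 59.0 F [ 0.8  0.9 -0.6] j6 36.0 tilt 0.19
-> [599. 276.  46.] -105.0 rows 2 t [ 0.05  -0.001 -0.001] a [-0.     0.001 -0.001]
```

play_rows([
  {"fingers":1,"tx":0.015,"ty":0,"tz":0,"ax":0,"ay":0,"az":0},
  {"fingers":1,"tx":0.028,"ty":0,"tz":0,"ax":0,"ay":0,"az":0},
  {"fingers":1,"tx":0.038,"ty":0,"tz":0,"ax":0,"ay":0,"az":0},
  {"fingers":1,"tx":0.043,"ty":0,"tz":0,"ax":0,"ay":0,"az":0},
  {"fingers":1,"tx":0.043,"ty":0,"tz":0,"ax":0,"ay":0,"az":0},
])

```text
time_s: 13.22
tcp_pos: [0.5977, 0.276, 0.0513]
ee_rot: [[-0.002, -0.259, -0.966], [-0.001, -0.966, 0.259], [-1.0, 0.002, 0.002]]
wrist_force: [-0.3, -0.5, -3.3]
gripper_width: 0.678
```

play_rows([
  {"fingers":1,"tx":0,"ty":0,"tz":0,"ax":0,"ay":0,"az":0},
  {"fingers":1,"tx":0,"ty":0,"tz":0,"ax":0,"ay":0,"az":0},
])

```text
time_s: 13.38
tcp_pos: [0.5987, 0.2767, 0.053]
ee_rot: [[0.001, -0.259, -0.966], [0.0, -0.966, 0.259], [-1.0, -0.001, -0.001]]
wrist_force: [-0.0, -0.2, -1.6]
gripper_width: 0.673
```

```bash
python3 plan.py 599 276 46 -105; python3 - <<'E'
from h import *
q=viewer.capture("side"); cv2.imwrite("pics/s2.png",cv2.resize(q["image"][150:350,150:400,::-1],None,fx=2.5,fy=2.5))
E
```

```text
t 13.38 tcp [598.7 276.7  53. ] yaw -105.0 w 58.6 F [-0.  -0.2 -1.6] j6 36.0 tilt 0.06
-> [599. 276.  46.] -105.0 rows 1 t [ 0.009  0.001 -0.001] a [ 0. -0.  0.]
```

View pics/s2.png

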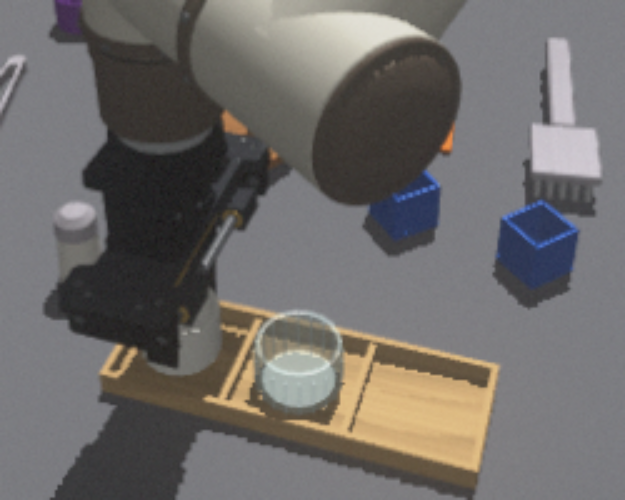

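The ramekin is upright in the middle pocket at crop (298,360), and the wide pot hangs just above the left pocket at (185,340). I'll lower it the rest of the way and release.

play_rows([
  {"fingers":1,"tx":0.004,"ty":0,"tz":0,"ax":0,"ay":0,"az":0},
  {"fingers":1,"tx":0.008,"ty":0,"tz":0,"ax":0,"ay":0,"az":0},
  {"fingers":1,"tx":0.009,"ty":0,"tz":0,"ax":0,"ay":0,"az":0},
  {"fingers":1,"tx":0.009,"ty":0,"tz":0,"ax":0,"ay":0,"az":0},
  {"fingers":0.2,"tx":0.009,"ty":0,"tz":0,"ax":0,"ay":0,"az":0},
])

```text
time_s: 13.85
tcp_pos: [0.5983, 0.2764, 0.0456]
ee_rot: [[-0.0, -0.259, -0.966], [-0.0, -0.966, 0.259], [-1.0, 0.0, 0.0]]
wrist_force: [-0.4, -0.3, -2.0]
gripper_width: 0.676
```

play_rows([
  {"fingers":-1,"tx":0,"ty":0,"tz":0,"ax":0,"ay":0,"az":0},
  {"fingers":-1,"tx":0,"ty":0,"tz":0,"ax":0,"ay":0,"az":0},
  {"fingers":-1,"tx":0,"ty":0,"tz":0,"ax":0,"ay":0,"az":0},
  {"fingers":-1,"tx":0,"ty":0,"tz":0,"ax":0,"ay":0,"az":0},
  {"fingers":-1,"tx":0,"ty":0,"tz":0,"ax":0,"ay":0,"az":0},
])

```text
time_s: 14.27
tcp_pos: [0.5985, 0.2767, 0.0462]
ee_rot: [[0.001, -0.259, -0.966], [0.0, -0.966, 0.259], [-1.0, -0.001, -0.001]]
wrist_force: [-0.9, 0.2, -0.4]
gripper_width: 0.953
```

```bash
python3 plan.py 599 276 165 -105 575 135 160 -95 550 -3 140 -92 550 -3 62 -92
```

```text
t 14.27 tcp [598.5 276.7  46.2] yaw -105.0 w 82.9 F [-0.9  0.2 -0.4] j6 36.0 tilt 0.05
-> [599. 276. 165.] -105.0 rows 4 t [-0.158  0.001 -0.001] a [ 0. -0.  0.]
-> [575. 135. 160.] -95.0 rows 4 t [ 0.007  0.19  -0.018] a [-0.056  0.     0.   ]
-> [550.  -3. 140.] -92.0 rows 4 t [0.027 0.186 0.017] a [-0.017  0.     0.   ]
-> [550.  -3.  62.] -92.0 rows 3 t [0.104 0.    0.   ] a [0. 0. 0.]
```

play_rows([
  {"fingers":-1,"tx":-0.03,"ty":0,"tz":0,"ax":0,"ay":0,"az":0},
  {"fingers":-1,"tx":-0.08,"ty":0,"tz":0,"ax":0,"ay":0,"az":0},
  {"fingers":-1,"tx":-0.13,"ty":0,"tz":0,"ax":0,"ay":0,"az":0},
  {"fingers":-1,"tx":-0.158,"ty":0,"tz":0,"ax":0,"ay":0,"az":0},
  {"fingers":-1,"tx":-0.158,"ty":0,"tz":0,"ax":0,"ay":0,"az":0},
])

```text
time_s: 14.68
tcp_pos: [0.6014, 0.2782, 0.1715]
ee_rot: [[0.011, -0.258, -0.966], [0.006, -0.966, 0.258], [-1.0, -0.009, -0.009]]
wrist_force: [1.0, 0.8, 0.5]
gripper_width: 1.0
```

play_rows([
  {"fingers":-1,"tx":0.007,"ty":0.19,"tz":-0.018,"ax":-0.056,"ay":0,"az":0},
  {"fingers":-1,"tx":0.007,"ty":0.19,"tz":-0.018,"ax":-0.056,"ay":0,"az":0},
  {"fingers":-1,"tx":0.007,"ty":0.19,"tz":-0.018,"ax":-0.056,"ay":0,"az":0},
  {"fingers":-1,"tx":0.007,"ty":0.19,"tz":-0.018,"ax":-0.056,"ay":0,"az":0},
  {"fingers":-1,"tx":0.007,"ty":0.19,"tz":-0.018,"ax":-0.056,"ay":0,"az":0},
])

```text
time_s: 15.1
tcp_pos: [0.573, 0.1316, 0.1588]
ee_rot: [[-0.002, -0.09, -0.996], [-0.001, -0.996, 0.09], [-1.0, 0.001, 0.002]]
wrist_force: [-0.9, 0.7, -0.0]
gripper_width: 0.997
```

play_rows([
  {"fingers":-1,"tx":0.027,"ty":0.186,"tz":0.017,"ax":-0.017,"ay":0,"az":0},
  {"fingers":-1,"tx":0.027,"ty":0.186,"tz":0.017,"ax":-0.017,"ay":0,"az":0},
  {"fingers":-1,"tx":0.027,"ty":0.186,"tz":0.017,"ax":-0.017,"ay":0,"az":0},
  {"fingers":-1,"tx":0.027,"ty":0.186,"tz":0.017,"ax":-0.017,"ay":0,"az":0},
  {"fingers":-1,"tx":0.027,"ty":0.186,"tz":0.017,"ax":-0.017,"ay":0,"az":0},
])

```text
time_s: 15.52
tcp_pos: [0.5487, -0.0051, 0.1379]
ee_rot: [[-0.002, -0.036, -0.999], [-0.0, -0.999, 0.036], [-1.0, 0.001, 0.002]]
wrist_force: [-0.0, 0.6, 0.6]
gripper_width: 1.004
```

play_rows([
  {"fingers":-0.6,"tx":0,"ty":0,"tz":0,"ax":0,"ay":0,"az":0},
  {"fingers":-0.6,"tx":0,"ty":0,"tz":0,"ax":0,"ay":0,"az":0},
])

```text
time_s: 15.68
tcp_pos: [0.5508, -0.0015, 0.139]
ee_rot: [[0.001, -0.031, -1.0], [0.0, -1.0, 0.031], [-1.0, -0.0, -0.001]]
wrist_force: [0.0, 0.1, 0.0]
gripper_width: 0.916
```

```bash
python3 plan.py 550 -3 60 -92; python3 - <<'E'
from h import *
p=wrist(); V=[]
for n,q in(("square_pot",[.55,-.003]),("oblong_pot",[.6,-.074])):
  for d in spotter.silhouettes(n,p)[:3]:
    q1,s=fit(n,[(p,d["region"].astype(np.float32))],q)
    if s>.3: print(n,np.round(d["uv"]),(q1[:2]*1000).round(1),np.degrees(q1[2]).round(1),round(s,2))
E
```

```text
t 15.68 tcp [550.8  -1.5 139. ] yaw -91.8 w 79.7 F [0.  0.1 0. ] j6 71.0 tilt 0.07
-> [550.  -3.  60.] -92.0 rows 3 t [0.105 0.002 0.001] a [ 0.001 -0.     0.   ]
square_pot [262. 204.] [550.9  -4.7] 86.2 0.97
oblong_pot [366. 135.] [600.7 -75.9] 73.9 0.95
```

play_rows([
  {"fingers":-0.6,"tx":0.03,"ty":0.003,"tz":0,"ax":0.011,"ay":0,"az":0},
  {"fingers":-0.6,"tx":0.06,"ty":0.003,"tz":0,"ax":0.011,"ay":0,"az":0},
  {"fingers":-0.6,"tx":0.085,"ty":0.003,"tz":0,"ax":0.011,"ay":0,"az":0},
  {"fingers":-0.6,"tx":0.1,"ty":0.003,"tz":0,"ax":0.011,"ay":0,"az":0},
  {"fingers":-0.6,"tx":0.106,"ty":0.003,"tz":0,"ax":0.011,"ay":0,"az":0},
])

```text
time_s: 16.25
tcp_pos: [0.5489, -0.004, 0.0573]
ee_rot: [[-0.003, -0.066, -0.998], [-0.001, -0.998, 0.066], [-1.0, 0.001, 0.003]]
wrist_force: [-0.8, -0.1, -0.3]
gripper_width: 0.8
```

play_rows([
  {"fingers":-0.6,"tx":0,"ty":0,"tz":0,"ax":0,"ay":0,"az":0},
  {"fingers":-0.6,"tx":0,"ty":0,"tz":0,"ax":0,"ay":0,"az":0},
])

```text
time_s: 16.42
tcp_pos: [0.5504, -0.0041, 0.0597]
ee_rot: [[0.001, -0.066, -0.998], [0.0, -0.998, 0.066], [-1.0, -0.0, -0.001]]
wrist_force: [-0.0, 0.1, -0.2]
gripper_width: 0.8
```

play_rows([
  {"fingers":1,"tx":0,"ty":0,"tz":0,"ax":0,"ay":0,"az":0},
  {"fingers":1,"tx":0,"ty":0,"tz":0,"ax":0,"ay":0,"az":0},
  {"fingers":1,"tx":0,"ty":0,"tz":0,"ax":0,"ay":0,"az":0},
  {"fingers":1,"tx":0,"ty":0,"tz":0,"ax":0,"ay":0,"az":0},
  {"fingers":1,"tx":0,"ty":0,"tz":0,"ax":0,"ay":0,"az":0},
])

```text
time_s: 16.83
tcp_pos: [0.5499, -0.0048, 0.0597]
ee_rot: [[0.001, -0.067, -0.998], [0.0, -0.998, 0.067], [-1.0, -0.0, -0.001]]
wrist_force: [-0.6, 0.6, 0.5]
gripper_width: 0.507
```

play_rows([
  {"fingers":1,"tx":0,"ty":0,"tz":0,"ax":0,"ay":0,"az":0},
  {"fingers":1,"tx":0,"ty":0,"tz":0,"ax":0,"ay":0,"az":0},
  {"fingers":1,"tx":0,"ty":0,"tz":0,"ax":0,"ay":0,"az":0},
])

```text
time_s: 17.08
tcp_pos: [0.55, -0.0048, 0.0597]
ee_rot: [[0.001, -0.067, -0.998], [0.0, -0.998, 0.067], [-1.0, -0.0, -0.001]]
wrist_force: [-1.6, 0.4, 3.1]
gripper_width: 0.505
```

```bash
python3 plan.py 550 -3 165 -97  490 155 165 -105 427 320 160 -105 427 320 70 -105
```

```text
t 17.08 tcp [550.   -4.8  59.7] yaw -93.8 w 43.9 F [-1.6  0.4  3.1] j6 70.0 tilt 0.03
-> [550.  -3. 165.] -97.0 rows 3 t [-0.14  -0.002  0.   ] a [ 0.018 -0.     0.   ]
-> [490. 155. 165.] -105.0 rows 5 t [ 0.    -0.199  0.105] a [0.044 0.    0.   ]
-> [427. 320. 160.] -105.0 rows 5 t [ 0.007 -0.191  0.138] a [0. 0. 0.]
-> [427. 320.  70.] -105.0 rows 3 t [0.12 0.   0.  ] a [0. 0. 0.]
```

play_rows([
  {"fingers":1,"tx":-0.02,"ty":0,"tz":0,"ax":0,"ay":0,"az":0},
  {"fingers":1,"tx":-0.05,"ty":0,"tz":0,"ax":0,"ay":0,"az":0},
  {"fingers":1,"tx":-0.08,"ty":0,"tz":0,"ax":0,"ay":0,"az":0},
  {"fingers":1,"tx":-0.11,"ty":0,"tz":0,"ax":0.009,"ay":0,"az":0},
  {"fingers":1,"tx":-0.14,"ty":-0.002,"tz":0,"ax":0.018,"ay":0,"az":0},
])

```text
time_s: 17.5
tcp_pos: [0.5492, -0.0036, 0.1646]
ee_rot: [[-0.002, -0.125, -0.992], [-0.0, -0.992, 0.125], [-1.0, 0.0, 0.002]]
wrist_force: [0.5, 0.5, -0.7]
gripper_width: 0.503
```

play_rows([
  {"fingers":1,"tx":0,"ty":-0.03,"tz":0.015,"ax":0.006,"ay":0,"az":0},
  {"fingers":1,"tx":0,"ty":-0.07,"tz":0.037,"ax":0.015,"ay":0,"az":0},
  {"fingers":1,"tx":0,"ty":-0.11,"tz":0.058,"ax":0.024,"ay":0,"az":0},
  {"fingers":1,"tx":0,"ty":-0.155,"tz":0.082,"ax":0.034,"ay":0,"az":0},
  {"fingers":1,"tx":0,"ty":-0.199,"tz":0.105,"ax":0.044,"ay":0,"az":0},
])

```text
time_s: 17.92
tcp_pos: [0.4889, 0.1554, 0.1638]
ee_rot: [[-0.001, -0.261, -0.965], [-0.0, -0.965, 0.261], [-1.0, 0.001, 0.001]]
wrist_force: [1.5, 0.3, -1.0]
gripper_width: 0.507
```

play_rows([
  {"fingers":1,"tx":0.001,"ty":-0.042,"tz":0.03,"ax":0,"ay":0,"az":0},
  {"fingers":1,"tx":0.003,"ty":-0.085,"tz":0.061,"ax":0,"ay":0,"az":0},
  {"fingers":1,"tx":0.005,"ty":-0.127,"tz":0.092,"ax":0,"ay":0,"az":0},
  {"fingers":1,"tx":0.007,"ty":-0.165,"tz":0.119,"ax":0,"ay":0,"az":0},
  {"fingers":1,"tx":0.007,"ty":-0.191,"tz":0.138,"ax":0,"ay":0,"az":0},
])

```text
time_s: 18.33
tcp_pos: [0.4256, 0.322, 0.1583]
ee_rot: [[-0.001, -0.257, -0.966], [-0.0, -0.966, 0.257], [-1.0, 0.001, 0.001]]
wrist_force: [0.2, -0.1, -1.7]
gripper_width: 0.508
```

play_rows([
  {"fingers":1,"tx":0,"ty":0,"tz":0,"ax":0,"ay":0,"az":0},
  {"fingers":1,"tx":0.03,"ty":0,"tz":0,"ax":0,"ay":0,"az":0},
  {"fingers":1,"tx":0.06,"ty":0,"tz":0,"ax":0,"ay":0,"az":0},
  {"fingers":1,"tx":0.09,"ty":0,"tz":0,"ax":0,"ay":0,"az":0},
  {"fingers":1,"tx":0.12,"ty":0,"tz":0,"ax":0,"ay":0,"az":0},
])

```text
time_s: 18.75
tcp_pos: [0.427, 0.3189, 0.0678]
ee_rot: [[-0.001, -0.259, -0.966], [-0.0, -0.966, 0.259], [-1.0, 0.0, 0.0]]
wrist_force: [0.4, 0.4, -1.2]
gripper_width: 0.502
```

play_rows([
  {"fingers":1,"tx":0,"ty":0,"tz":0,"ax":0,"ay":0,"az":0},
  {"fingers":1,"tx":0,"ty":0,"tz":0,"ax":0,"ay":0,"az":0},
])

```text
time_s: 18.92
tcp_pos: [0.4268, 0.3185, 0.068]
ee_rot: [[-0.002, -0.259, -0.966], [-0.003, -0.966, 0.259], [-1.0, 0.004, 0.001]]
wrist_force: [-0.2, 0.8, -0.7]
gripper_width: 0.504
```

```bash
python3 plan.py 427 320 42.5 -105
```

```text
t 18.92 tcp [426.8 318.5  68. ] yaw -105.0 w 43.8 F [-0.2  0.8 -0.7] j6 21.0 tilt 0.22
-> [427.  320.   42.5] -105.0 rows 1 t [ 0.034 -0.002  0.   ] a [-0.     0.    -0.001]
```

play_rows([
  {"fingers":1,"tx":0.01,"ty":0,"tz":0,"ax":0,"ay":0,"az":0},
  {"fingers":1,"tx":0.019,"ty":0,"tz":0,"ax":0,"ay":0,"az":0},
  {"fingers":1,"tx":0.026,"ty":0,"tz":0,"ax":0,"ay":0,"az":0},
  {"fingers":1,"tx":0.03,"ty":0,"tz":0,"ax":0,"ay":0,"az":0},
  {"fingers":1,"tx":0.03,"ty":0,"tz":0,"ax":0,"ay":0,"az":0},
])

```text
time_s: 19.33
tcp_pos: [0.4269, 0.3194, 0.0461]
ee_rot: [[-0.001, -0.259, -0.966], [-0.001, -0.966, 0.259], [-1.0, 0.001, 0.0]]
wrist_force: [-0.5, 0.2, -0.9]
gripper_width: 0.505
```

play_rows([
  {"fingers":1,"tx":0,"ty":0,"tz":0,"ax":0,"ay":0,"az":0},
  {"fingers":1,"tx":0,"ty":0,"tz":0,"ax":0,"ay":0,"az":0},
])

```text
time_s: 19.5
tcp_pos: [0.4274, 0.3199, 0.0469]
ee_rot: [[0.001, -0.259, -0.966], [0.001, -0.966, 0.259], [-1.0, -0.001, -0.0]]
wrist_force: [-0.6, 0.3, -0.8]
gripper_width: 0.5
```

```bash
python3 plan.py 427 320 42.5 -105
```

```text
t 19.5 tcp [427.4 319.9  46.9] yaw -105.0 w 43.5 F [-0.6  0.3 -0.8] j6 21.0 tilt 0.04
-> [427.  320.   42.5] -105.0 rows 1 t [0.006 0.    0.001] a [ 0. -0.  0.]
```

play_rows([
  {"fingers":1,"tx":0.003,"ty":0,"tz":0,"ax":0,"ay":0,"az":0},
  {"fingers":1,"tx":0.006,"ty":0,"tz":0,"ax":0,"ay":0,"az":0},
  {"fingers":1,"tx":0.006,"ty":0,"tz":0,"ax":0,"ay":0,"az":0},
  {"fingers":1,"tx":0.006,"ty":0,"tz":0,"ax":0,"ay":0,"az":0},
  {"fingers":0.5,"tx":0.006,"ty":0,"tz":0,"ax":0,"ay":0,"az":0},
])

```text
time_s: 19.92
tcp_pos: [0.4272, 0.3197, 0.042]
ee_rot: [[-0.0, -0.259, -0.966], [-0.0, -0.966, 0.259], [-1.0, 0.0, -0.0]]
wrist_force: [-0.2, 0.5, -1.2]
gripper_width: 0.503
```

play_rows([
  {"fingers":-0.6,"tx":0,"ty":0,"tz":0,"ax":0,"ay":0,"az":0},
  {"fingers":-0.6,"tx":0,"ty":0,"tz":0,"ax":0,"ay":0,"az":0},
  {"fingers":-0.6,"tx":0,"ty":0,"tz":0,"ax":0,"ay":0,"az":0},
  {"fingers":-0.6,"tx":0,"ty":0,"tz":0,"ax":0,"ay":0,"az":0},
  {"fingers":-0.6,"tx":0,"ty":0,"tz":0,"ax":0,"ay":0,"az":0},
])

```text
time_s: 20.33
tcp_pos: [0.4273, 0.3197, 0.0422]
ee_rot: [[0.0, -0.259, -0.966], [0.0, -0.966, 0.259], [-1.0, -0.0, -0.0]]
wrist_force: [0.7, 0.1, -0.1]
gripper_width: 0.76
```

```bash
python3 plan.py 427 320 170 -105 525 185 170 -105 621 47 140 -105 621 47 63 -105
```

```text
t 20.33 tcp [427.3 319.7  42.2] yaw -105.0 w 66.1 F [ 0.7  0.1 -0.1] j6 21.0 tilt 0.02
-> [427. 320. 170.] -105.0 rows 4 t [-0.17 -0.    0.  ] a [ 0. -0.  0.]
-> [525. 185. 170.] -105.0 rows 5 t [ 0.     0.14  -0.173] a [0. 0. 0.]
-> [621.  47. 140.] -105.0 rows 5 t [ 0.04   0.145 -0.171] a [0. 0. 0.]
-> [621.  47.  63.] -105.0 rows 3 t [0.103 0.    0.   ] a [0. 0. 0.]
```

play_rows([
  {"fingers":-0.6,"tx":-0.03,"ty":0,"tz":0,"ax":0,"ay":0,"az":0},
  {"fingers":-0.6,"tx":-0.08,"ty":0,"tz":0,"ax":0,"ay":0,"az":0},
  {"fingers":-0.6,"tx":-0.13,"ty":0,"tz":0,"ax":0,"ay":0,"az":0},
  {"fingers":-0.4,"tx":-0.17,"ty":0,"tz":0,"ax":0,"ay":0,"az":0},
  {"fingers":-0.4,"tx":-0.17,"ty":0,"tz":0,"ax":0,"ay":0,"az":0},
])

```text
time_s: 20.75
tcp_pos: [0.4301, 0.3226, 0.1767]
ee_rot: [[0.01, -0.257, -0.966], [0.01, -0.966, 0.257], [-1.0, -0.012, -0.007]]
wrist_force: [0.4, 0.7, 0.4]
gripper_width: 0.738
```

play_rows([
  {"fingers":-0.4,"tx":0,"ty":0.14,"tz":-0.173,"ax":0,"ay":0,"az":0},
  {"fingers":-0.4,"tx":0,"ty":0.14,"tz":-0.173,"ax":0,"ay":0,"az":0},
  {"fingers":-0.4,"tx":0,"ty":0.14,"tz":-0.173,"ax":0,"ay":0,"az":0},
  {"fingers":-0.4,"tx":0,"ty":0.14,"tz":-0.173,"ax":0,"ay":0,"az":0},
  {"fingers":-0.4,"tx":0,"ty":0.14,"tz":-0.173,"ax":0,"ay":0,"az":0},
])

```text
time_s: 21.17
tcp_pos: [0.528, 0.1798, 0.1692]
ee_rot: [[0.0, -0.265, -0.964], [-0.001, -0.964, 0.265], [-1.0, 0.001, -0.001]]
wrist_force: [-0.1, 0.8, 0.3]
gripper_width: 0.697
```

play_rows([
  {"fingers":-0.4,"tx":0.04,"ty":0.145,"tz":-0.171,"ax":0,"ay":0,"az":0},
  {"fingers":-0.4,"tx":0.04,"ty":0.145,"tz":-0.171,"ax":0,"ay":0,"az":0},
  {"fingers":-0.4,"tx":0.04,"ty":0.145,"tz":-0.171,"ax":0,"ay":0,"az":0},
  {"fingers":-0.4,"tx":0.04,"ty":0.145,"tz":-0.171,"ax":0,"ay":0,"az":0},
  {"fingers":-0.4,"tx":0.04,"ty":0.145,"tz":-0.171,"ax":0,"ay":0,"az":0},
])

```text
time_s: 21.58
tcp_pos: [0.6229, 0.0416, 0.1372]
ee_rot: [[-0.002, -0.264, -0.964], [-0.001, -0.964, 0.264], [-1.0, 0.002, 0.001]]
wrist_force: [-0.5, 0.8, -0.6]
gripper_width: 0.703
```

play_rows([
  {"fingers":-0.4,"tx":0,"ty":0,"tz":0,"ax":0,"ay":0,"az":0},
  {"fingers":-0.4,"tx":0,"ty":0,"tz":0,"ax":0,"ay":0,"az":0},
  {"fingers":-0.4,"tx":0,"ty":0,"tz":0,"ax":0,"ay":0,"az":0},
])

```text
time_s: 21.83
tcp_pos: [0.6206, 0.0474, 0.1397]
ee_rot: [[0.0, -0.258, -0.966], [0.0, -0.966, 0.258], [-1.0, -0.0, -0.0]]
wrist_force: [-0.3, 1.1, 0.5]
gripper_width: 0.703
```

```bash
python3 plan.py 621 47 63 -105; python3 - <<'E'
from h import *
p=wrist(); overlay(p,[("small_pot",[.621,.047,0],None),("oblong_pot",[.6005,-.075,np.radians(74)],None)],"pics/w3.png")
for n,q in(("small_pot",[.621,.047]),("oblong_pot",[.6,-.074])):
  for d in spotter.silhouettes(n,p)[:3]:
    q1,s=fit(n,[(p,d["region"].astype(np.float32))],q)
    if s>.3: print(n,np.round(d["uv"]),(q1[:2]*1000).round(1),np.degrees(q1[2]).round(1),round(s,2))
E
```

```text
t 21.83 tcp [620.6  47.4 139.7] yaw -104.9 w 61.2 F [-0.3  1.1  0.5] j6 56.0 tilt 0.01
-> [621.  47.  63.] -105.0 rows 3 t [ 0.102  0.    -0.001] a [ 0. -0.  0.]
small_pot [259. 205.] [622.2  46. ] -3.7 0.95
oblong_pot [425. 189.] [601.6 -75.6] 71.5 0.95
```

View pics/w3.png

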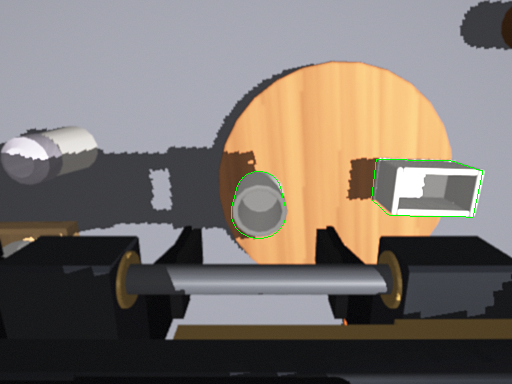

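The small pot (258,205) lies within its predicted outline, and so does the oblong pot (428,188). I'll descend and grip the small pot.

play_rows([
  {"fingers":-0.4,"tx":0.03,"ty":0,"tz":0,"ax":0,"ay":0,"az":0},
  {"fingers":-0.4,"tx":0.06,"ty":0,"tz":0,"ax":0,"ay":0,"az":0},
  {"fingers":-0.4,"tx":0.085,"ty":0,"tz":0,"ax":0,"ay":0,"az":0},
  {"fingers":-0.4,"tx":0.1,"ty":0,"tz":0,"ax":0,"ay":0,"az":0},
  {"fingers":-0.4,"tx":0.102,"ty":0,"tz":0,"ax":0,"ay":0,"az":0},
])

```text
time_s: 22.4
tcp_pos: [0.6194, 0.0469, 0.0609]
ee_rot: [[-0.004, -0.258, -0.966], [-0.001, -0.966, 0.258], [-1.0, 0.002, 0.004]]
wrist_force: [-0.4, -0.6, 0.7]
gripper_width: 0.7
```

play_rows([
  {"fingers":-0.4,"tx":0,"ty":0,"tz":0,"ax":0,"ay":0,"az":0},
  {"fingers":-0.4,"tx":0,"ty":0,"tz":0,"ax":0,"ay":0,"az":0},
])

```text
time_s: 22.57
tcp_pos: [0.6219, 0.047, 0.0643]
ee_rot: [[0.002, -0.258, -0.966], [0.0, -0.966, 0.258], [-1.0, -0.001, -0.002]]
wrist_force: [0.6, -0.3, 0.5]
gripper_width: 0.697
```

play_rows([
  {"fingers":1,"tx":0,"ty":0,"tz":0,"ax":0,"ay":0,"az":0},
  {"fingers":1,"tx":0,"ty":0,"tz":0,"ax":0,"ay":0,"az":0},
  {"fingers":1,"tx":0,"ty":0,"tz":0,"ax":0,"ay":0,"az":0},
  {"fingers":1,"tx":0,"ty":0,"tz":0,"ax":0,"ay":0,"az":0},
  {"fingers":1,"tx":0,"ty":0,"tz":0,"ax":0,"ay":0,"az":0},
])

```text
time_s: 22.98
tcp_pos: [0.6213, 0.0465, 0.0636]
ee_rot: [[0.001, -0.259, -0.966], [0.0, -0.966, 0.259], [-1.0, -0.0, -0.001]]
wrist_force: [0.6, 0.1, 1.6]
gripper_width: 0.427
```

play_rows([
  {"fingers":1,"tx":0,"ty":0,"tz":0,"ax":0,"ay":0,"az":0},
  {"fingers":1,"tx":0,"ty":0,"tz":0,"ax":0,"ay":0,"az":0},
  {"fingers":1,"tx":0,"ty":0,"tz":0,"ax":0,"ay":0,"az":0},
])

```text
time_s: 23.23
tcp_pos: [0.6213, 0.0465, 0.0635]
ee_rot: [[0.001, -0.259, -0.966], [0.0, -0.966, 0.259], [-1.0, -0.0, -0.001]]
wrist_force: [-1.2, -0.0, 3.5]
gripper_width: 0.431
```

```bash
python3 plan.py 621 47 175 -105  573 -110 175 -95 525 -270 165 -80 525 -270 70 -80
```

```text
t 23.23 tcp [621.3  46.5  63.5] yaw -105.0 w 37.5 F [-1.2 -0.   3.5] j6 56.0 tilt 0.04
-> [621.  47. 175.] -105.0 rows 3 t [-0.149 -0.001  0.001] a [ 0. -0.  0.]
-> [ 573. -110.  175.] -95.0 rows 5 t [0.    0.219 0.008] a [-0.056  0.     0.   ]
-> [ 525. -270.  165.] -80.0 rows 5 t [0.013 0.218 0.045] a [-0.083  0.     0.   ]
-> [ 525. -270.   70.] -80.0 rows 3 t [0.127 0.    0.   ] a [0. 0. 0.]
```

play_rows([
  {"fingers":1,"tx":-0.02,"ty":0,"tz":0,"ax":0,"ay":0,"az":0},
  {"fingers":1,"tx":-0.05,"ty":0,"tz":0,"ax":0,"ay":0,"az":0},
  {"fingers":1,"tx":-0.085,"ty":0,"tz":0,"ax":0,"ay":0,"az":0},
  {"fingers":1,"tx":-0.12,"ty":0,"tz":0,"ax":0,"ay":0,"az":0},
  {"fingers":1,"tx":-0.149,"ty":0,"tz":0,"ax":0,"ay":0,"az":0},
])

```text
time_s: 23.65
tcp_pos: [0.6211, 0.0464, 0.176]
ee_rot: [[0.0, -0.259, -0.966], [0.0, -0.966, 0.259], [-1.0, -0.0, -0.0]]
wrist_force: [0.1, 0.0, -0.7]
gripper_width: 0.432
```

play_rows([
  {"fingers":1,"tx":0,"ty":0.03,"tz":0.001,"ax":-0.008,"ay":0,"az":0},
  {"fingers":1,"tx":0,"ty":0.075,"tz":0.003,"ax":-0.019,"ay":0,"az":0},
  {"fingers":1,"tx":0,"ty":0.125,"tz":0.005,"ax":-0.032,"ay":0,"az":0},
  {"fingers":1,"tx":0,"ty":0.172,"tz":0.006,"ax":-0.044,"ay":0,"az":0},
  {"fingers":1,"tx":0,"ty":0.219,"tz":0.008,"ax":-0.056,"ay":0,"az":0},
])

```text
time_s: 24.07
tcp_pos: [0.5718, -0.1119, 0.1742]
ee_rot: [[-0.001, -0.083, -0.997], [0.0, -0.997, 0.083], [-1.0, -0.0, 0.001]]
wrist_force: [0.0, -0.2, -0.3]
gripper_width: 0.434
```

play_rows([
  {"fingers":1,"tx":0.002,"ty":0.048,"tz":0.01,"ax":-0.018,"ay":0,"az":0},
  {"fingers":1,"tx":0.005,"ty":0.096,"tz":0.02,"ax":-0.037,"ay":0,"az":0},
  {"fingers":1,"tx":0.008,"ty":0.144,"tz":0.03,"ax":-0.055,"ay":0,"az":0},
  {"fingers":1,"tx":0.013,"ty":0.19,"tz":0.039,"ax":-0.072,"ay":0,"az":0},
  {"fingers":1,"tx":0.013,"ty":0.218,"tz":0.045,"ax":-0.083,"ay":0,"az":0},
])

```text
time_s: 24.48
tcp_pos: [0.5231, -0.2731, 0.1636]
ee_rot: [[-0.003, 0.174, -0.985], [0.001, -0.985, -0.174], [-1.0, -0.001, 0.002]]
wrist_force: [-0.2, 0.6, 0.2]
gripper_width: 0.429
```

play_rows([
  {"fingers":1,"tx":0,"ty":0,"tz":0,"ax":0,"ay":0,"az":0},
  {"fingers":1,"tx":0.03,"ty":0,"tz":0,"ax":0,"ay":0,"az":0},
  {"fingers":1,"tx":0.065,"ty":0,"tz":0,"ax":0,"ay":0,"az":0},
  {"fingers":1,"tx":0.1,"ty":0,"tz":0,"ax":0,"ay":0,"az":0},
  {"fingers":1,"tx":0.12,"ty":0,"tz":0,"ax":0,"ay":0,"az":0},
])

```text
time_s: 24.9
tcp_pos: [0.5234, -0.2696, 0.0718]
ee_rot: [[-0.005, 0.173, -0.985], [0.002, -0.985, -0.173], [-1.0, -0.003, 0.004]]
wrist_force: [-0.6, 0.2, -1.3]
gripper_width: 0.432
```

play_rows([
  {"fingers":1,"tx":0,"ty":0,"tz":0,"ax":0,"ay":0,"az":0},
  {"fingers":1,"tx":0,"ty":0,"tz":0,"ax":0,"ay":0,"az":0},
])

```text
time_s: 25.07
tcp_pos: [0.5249, -0.2702, 0.0742]
ee_rot: [[-0.002, 0.174, -0.985], [0.0, -0.985, -0.174], [-1.0, -0.001, 0.002]]
wrist_force: [0.2, -0.4, -0.7]
gripper_width: 0.429
```

```bash
python3 plan.py 525 -270 46 -80; python3 - <<'E'
from h import *
q=viewer.capture("scene"); overlay(q,[("tray2",[.481,-.278,np.radians(10)],None),("tray3",[.513,.298,np.radians(-14.5)],None)],"pics/c1.png")
im=cv2.imread("pics/c1.png"); cv2.imwrite("pics/c1.png",cv2.resize(im,None,fx=1.5,fy=1.5))
E
```

```text
t 25.07 tcp [ 524.9 -270.2   74.2] yaw -80.0 w 37.3 F [ 0.2 -0.4 -0.7] j6 112.0 tilt 0.13
-> [ 525. -270.   46.] -80.0 rows 1 t [ 0.038 -0.    -0.   ] a [0.    0.001 0.   ]
```

View pics/c1.png

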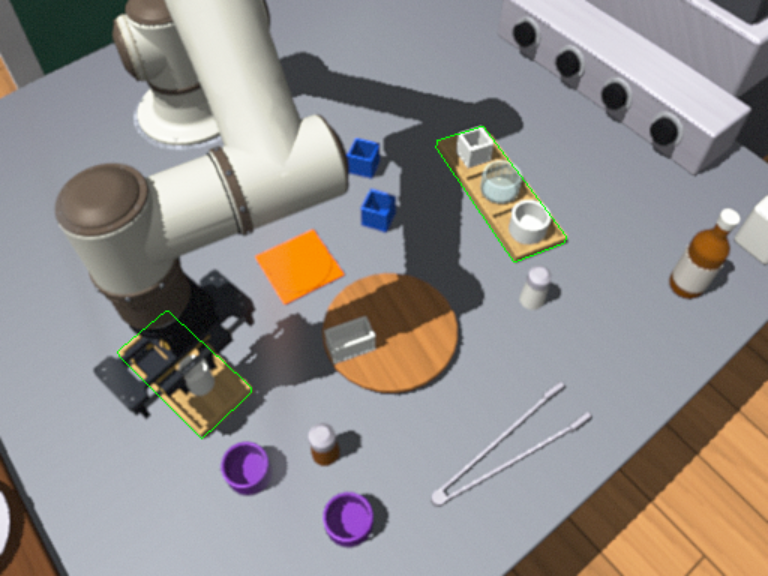

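tray3 is filled: square (475,147), ramekin (502,182) and wide pot (530,221) each stand in their own pocket. The small pot (200,377) is above tray2's + pocket. Next I'll lower it.

play_rows([
  {"fingers":1,"tx":0.01,"ty":0,"tz":0,"ax":0,"ay":0,"az":0},
  {"fingers":1,"tx":0.019,"ty":0,"tz":0,"ax":0,"ay":0,"az":0},
  {"fingers":1,"tx":0.026,"ty":0,"tz":0,"ax":0,"ay":0,"az":0},
  {"fingers":1,"tx":0.032,"ty":0,"tz":0,"ax":0,"ay":0,"az":0},
  {"fingers":1,"tx":0.032,"ty":0,"tz":0,"ax":0,"ay":0,"az":0},
])

```text
time_s: 25.53
tcp_pos: [0.5244, -0.2705, 0.05]
ee_rot: [[-0.002, 0.174, -0.985], [0.001, -0.985, -0.174], [-1.0, -0.001, 0.002]]
wrist_force: [-0.0, 0.7, -0.9]
gripper_width: 0.435
```

play_rows([
  {"fingers":1,"tx":0,"ty":0,"tz":0,"ax":0,"ay":0,"az":0},
  {"fingers":1,"tx":0,"ty":0,"tz":0,"ax":0,"ay":0,"az":0},
  {"fingers":1,"tx":0,"ty":0,"tz":0,"ax":0,"ay":0,"az":0},
])

```text
time_s: 25.78
tcp_pos: [0.5254, -0.2708, 0.0514]
ee_rot: [[0.001, 0.174, -0.985], [-0.0, -0.985, -0.174], [-1.0, 0.0, -0.001]]
wrist_force: [0.9, 0.4, -1.8]
gripper_width: 0.43
```

```bash
python3 plan.py 525 -270 45.5 -80
```

```text
t 25.78 tcp [ 525.4 -270.8   51.4] yaw -80.0 w 37.4 F [ 0.9  0.4 -1.8] j6 112.0 tilt 0.04
-> [ 525.  -270.    45.5] -80.0 rows 1 t [ 0.008 -0.001  0.   ] a [ 0. -0. -0.]
```

play_rows([
  {"fingers":1,"tx":0.004,"ty":0,"tz":0,"ax":0,"ay":0,"az":0},
  {"fingers":1,"tx":0.007,"ty":0,"tz":0,"ax":0,"ay":0,"az":0},
  {"fingers":1,"tx":0.007,"ty":0,"tz":0,"ax":0,"ay":0,"az":0},
  {"fingers":1,"tx":0.007,"ty":0,"tz":0,"ax":0,"ay":0,"az":0},
  {"fingers":0.5,"tx":0.007,"ty":0,"tz":0,"ax":0,"ay":0,"az":0},
])

```text
time_s: 26.2
tcp_pos: [0.5252, -0.2707, 0.0458]
ee_rot: [[-0.0, 0.174, -0.985], [-0.0, -0.985, -0.174], [-1.0, 0.0, 0.0]]
wrist_force: [-0.4, -0.9, -0.3]
gripper_width: 0.43
```

play_rows([
  {"fingers":-1,"tx":0,"ty":0,"tz":0,"ax":0,"ay":0,"az":0},
  {"fingers":-1,"tx":0,"ty":0,"tz":0,"ax":0,"ay":0,"az":0},
  {"fingers":-1,"tx":0,"ty":0,"tz":0,"ax":0,"ay":0,"az":0},
  {"fingers":-1,"tx":0,"ty":0,"tz":0,"ax":0,"ay":0,"az":0},
  {"fingers":-1,"tx":0,"ty":0,"tz":0,"ax":0,"ay":0,"az":0},
])

```text
time_s: 26.62
tcp_pos: [0.5253, -0.2707, 0.0459]
ee_rot: [[0.0, 0.174, -0.985], [-0.0, -0.985, -0.174], [-1.0, 0.0, -0.0]]
wrist_force: [-0.4, 0.8, -1.0]
gripper_width: 0.723
```

```bash
python3 plan.py 525 -270 160 -80 560 -175 160 -95 601 -75 140 -106 601 -75 60 -106
```

```text
t 26.62 tcp [ 525.3 -270.7   45.9] yaw -80.0 w 62.9 F [-0.4  0.8 -1. ] j6 112.0 tilt 0.02
-> [ 525. -270.  160.] -80.0 rows 3 t [-0.152 -0.001  0.   ] a [ 0. -0. -0.]
-> [ 560. -175.  160.] -95.0 rows 3 t [ 0.    -0.117 -0.068] a [0.083 0.    0.   ]
-> [601. -75. 140.] -106.0 rows 3 t [ 0.027 -0.138 -0.043] a [0.061 0.    0.   ]
-> [601. -75.  60.] -106.0 rows 3 t [0.107 0.    0.   ] a [0. 0. 0.]
```

play_rows([
  {"fingers":-1,"tx":-0.02,"ty":0,"tz":0,"ax":0,"ay":0,"az":0},
  {"fingers":-1,"tx":-0.07,"ty":0,"tz":0,"ax":0,"ay":0,"az":0},
  {"fingers":-1,"tx":-0.12,"ty":0,"tz":0,"ax":0,"ay":0,"az":0},
  {"fingers":-1,"tx":-0.152,"ty":0,"tz":0,"ax":0,"ay":0,"az":0},
  {"fingers":-1,"tx":-0.152,"ty":0,"tz":0,"ax":0,"ay":0,"az":0},
])

```text
time_s: 27.03
tcp_pos: [0.5287, -0.272, 0.1666]
ee_rot: [[0.012, 0.175, -0.984], [-0.005, -0.984, -0.175], [-1.0, 0.007, -0.011]]
wrist_force: [0.0, 0.6, -0.1]
gripper_width: 0.99
```

play_rows([
  {"fingers":-1,"tx":0,"ty":-0.117,"tz":-0.068,"ax":0.083,"ay":0,"az":0},
  {"fingers":-1,"tx":0,"ty":-0.117,"tz":-0.068,"ax":0.083,"ay":0,"az":0},
  {"fingers":-1,"tx":0,"ty":-0.117,"tz":-0.068,"ax":0.083,"ay":0,"az":0},
  {"fingers":-1,"tx":0,"ty":-0.117,"tz":-0.068,"ax":0.083,"ay":0,"az":0},
])

```text
time_s: 27.37
tcp_pos: [0.5614, -0.172, 0.1596]
ee_rot: [[0.001, -0.082, -0.997], [0.0, -0.997, 0.082], [-1.0, -0.001, -0.001]]
wrist_force: [-0.4, -1.0, 0.7]
gripper_width: 1.001
```

play_rows([
  {"fingers":-1,"tx":0.027,"ty":-0.138,"tz":-0.043,"ax":0.061,"ay":0,"az":0},
  {"fingers":-1,"tx":0.027,"ty":-0.138,"tz":-0.043,"ax":0.061,"ay":0,"az":0},
  {"fingers":-1,"tx":0.027,"ty":-0.138,"tz":-0.043,"ax":0.061,"ay":0,"az":0},
  {"fingers":-1,"tx":0.027,"ty":-0.138,"tz":-0.043,"ax":0.061,"ay":0,"az":0},
  {"fingers":-1,"tx":0.027,"ty":-0.138,"tz":-0.043,"ax":0.061,"ay":0,"az":0},
])

```text
time_s: 27.78
tcp_pos: [0.601, -0.0741, 0.1385]
ee_rot: [[-0.002, -0.271, -0.962], [-0.0, -0.962, 0.271], [-1.0, 0.001, 0.002]]
wrist_force: [1.2, 0.4, -0.4]
gripper_width: 1.003
```

play_rows([
  {"fingers":-1,"tx":0,"ty":0,"tz":0,"ax":0,"ay":0,"az":0},
  {"fingers":-1,"tx":0,"ty":0,"tz":0,"ax":0,"ay":0,"az":0},
])

```text
time_s: 27.95
tcp_pos: [0.6006, -0.0762, 0.1396]
ee_rot: [[-0.0, -0.275, -0.961], [-0.0, -0.961, 0.275], [-1.0, 0.0, 0.0]]
wrist_force: [-0.2, -0.8, -0.2]
gripper_width: 0.998
```

```bash
python3 plan.py 601 -75 60 -106; python3 - <<'E'
from h import *
p=wrist()
for n,q in(("oblong_pot",[.6,-.074]),):
  for d in spotter.silhouettes(n,p)[:3]:
    q1,s=fit(n,[(p,d["region"].astype(np.float32))],q)
    if s>.3: print(n,np.round(d["uv"]),(q1[:2]*1000).round(1),np.degrees(q1[2]).round(1),round(s,2))
E
```

```text
t 27.95 tcp [600.6 -76.2 139.6] yaw -106.0 w 86.8 F [-0.2 -0.8 -0.2] j6 66.0 tilt 0.02
-> [601. -75.  60.] -106.0 rows 3 t [ 0.106 -0.002 -0.   ] a [ 0.  0. -0.]
oblong_pot [256. 206.] [601.3 -76.2] 72.7 0.97
```

play_rows([
  {"fingers":-1,"tx":0.03,"ty":0,"tz":0,"ax":0,"ay":0,"az":0},
  {"fingers":-1,"tx":0.06,"ty":0,"tz":0,"ax":0,"ay":0,"az":0},
  {"fingers":-1,"tx":0.085,"ty":0,"tz":0,"ax":0,"ay":0,"az":0},
  {"fingers":-1,"tx":0.1,"ty":0,"tz":0,"ax":0,"ay":0,"az":0},
  {"fingers":-1,"tx":0.106,"ty":0,"tz":0,"ax":0,"ay":0,"az":0},
])

```text
time_s: 28.47
tcp_pos: [0.5998, -0.0759, 0.0583]
ee_rot: [[-0.003, -0.275, -0.961], [-0.0, -0.961, 0.275], [-1.0, 0.001, 0.003]]
wrist_force: [-1.2, -0.2, 1.4]
gripper_width: 1.001
```

play_rows([
  {"fingers":-1,"tx":0,"ty":0,"tz":0,"ax":0,"ay":0,"az":0},
  {"fingers":-1,"tx":0,"ty":0,"tz":0,"ax":0,"ay":0,"az":0},
])

```text
time_s: 28.63
tcp_pos: [0.6018, -0.0754, 0.0608]
ee_rot: [[0.001, -0.274, -0.962], [-0.0, -0.962, 0.274], [-1.0, -0.0, -0.001]]
wrist_force: [0.3, -0.1, -0.0]
gripper_width: 1.0
```

play_rows([
  {"fingers":1,"tx":0,"ty":0,"tz":0,"ax":0,"ay":0,"az":0},
  {"fingers":1,"tx":0,"ty":0,"tz":0,"ax":0,"ay":0,"az":0},
  {"fingers":1,"tx":0,"ty":0,"tz":0,"ax":0,"ay":0,"az":0},
  {"fingers":1,"tx":0,"ty":0,"tz":0,"ax":0,"ay":0,"az":0},
  {"fingers":1,"tx":0,"ty":0,"tz":0,"ax":0,"ay":0,"az":0},
])

```text
time_s: 29.05
tcp_pos: [0.6013, -0.075, 0.0605]
ee_rot: [[0.001, -0.274, -0.962], [0.0, -0.962, 0.274], [-1.0, -0.0, -0.001]]
wrist_force: [0.1, -0.2, 0.2]
gripper_width: 0.707
```

play_rows([
  {"fingers":1,"tx":0,"ty":0,"tz":0,"ax":0,"ay":0,"az":0},
  {"fingers":1,"tx":0,"ty":0,"tz":0,"ax":0,"ay":0,"az":0},
  {"fingers":1,"tx":0,"ty":0,"tz":0,"ax":0,"ay":0,"az":0},
])

```text
time_s: 29.3
tcp_pos: [0.6012, -0.075, 0.0604]
ee_rot: [[0.0, -0.274, -0.962], [-0.0, -0.962, 0.274], [-1.0, -0.0, -0.0]]
wrist_force: [-0.7, 0.4, 2.7]
gripper_width: 0.687
```

```bash
python3 plan.py 601 -75 170 -106  520 -180 170 -93 437 -286 165 -80 437 -286 70 -80
```

```text
t 29.3 tcp [601.2 -75.   60.4] yaw -105.9 w 59.8 F [-0.7  0.4  2.7] j6 66.0 tilt 0.02
-> [601. -75. 170.] -106.0 rows 3 t [-0.146  0.     0.   ] a [ 0.001 -0.     0.   ]
-> [ 520. -180.  170.] -93.0 rows 4 t [0.    0.164 0.065] a [-0.072  0.     0.   ]
-> [ 437. -286.  165.] -80.0 rows 4 t [0.007 0.147 0.103] a [-0.072  0.     0.   ]
-> [ 437. -286.   70.] -80.0 rows 3 t [0.127 0.    0.   ] a [0. 0. 0.]
```

play_rows([
  {"fingers":1,"tx":-0.02,"ty":0,"tz":0,"ax":0,"ay":0,"az":0},
  {"fingers":1,"tx":-0.05,"ty":0,"tz":0,"ax":0,"ay":0,"az":0},
  {"fingers":1,"tx":-0.085,"ty":0,"tz":0,"ax":0,"ay":0,"az":0},
  {"fingers":1,"tx":-0.12,"ty":0,"tz":0,"ax":0,"ay":0,"az":0},
  {"fingers":1,"tx":-0.146,"ty":0,"tz":0,"ax":0,"ay":0,"az":0},
])

```text
time_s: 29.72
tcp_pos: [0.6015, -0.075, 0.1714]
ee_rot: [[0.002, -0.274, -0.962], [0.0, -0.962, 0.274], [-1.0, -0.0, -0.002]]
wrist_force: [1.1, 0.1, -0.9]
gripper_width: 0.687
```

play_rows([
  {"fingers":1,"tx":0,"ty":0.025,"tz":0.01,"ax":-0.01,"ay":0,"az":0},
  {"fingers":1,"tx":0,"ty":0.06,"tz":0.024,"ax":-0.026,"ay":0,"az":0},
  {"fingers":1,"tx":0,"ty":0.095,"tz":0.038,"ax":-0.042,"ay":0,"az":0},
  {"fingers":1,"tx":0,"ty":0.13,"tz":0.052,"ax":-0.057,"ay":0,"az":0},
  {"fingers":1,"tx":0,"ty":0.164,"tz":0.065,"ax":-0.072,"ay":0,"az":0},
])

```text
time_s: 30.13
tcp_pos: [0.5191, -0.1806, 0.1691]
ee_rot: [[-0.001, -0.049, -0.999], [0.0, -0.999, 0.049], [-1.0, -0.0, 0.001]]
wrist_force: [-0.4, -0.8, -1.4]
gripper_width: 0.685
```

play_rows([
  {"fingers":1,"tx":0.001,"ty":0.033,"tz":0.023,"ax":-0.016,"ay":0,"az":0},
  {"fingers":1,"tx":0.003,"ty":0.066,"tz":0.046,"ax":-0.032,"ay":0,"az":0},
  {"fingers":1,"tx":0.005,"ty":0.1,"tz":0.07,"ax":-0.049,"ay":0,"az":0},
  {"fingers":1,"tx":0.007,"ty":0.13,"tz":0.091,"ax":-0.064,"ay":0,"az":0},
  {"fingers":1,"tx":0.007,"ty":0.147,"tz":0.103,"ax":-0.072,"ay":0,"az":0},
])

```text
time_s: 30.55
tcp_pos: [0.4352, -0.2874, 0.1635]
ee_rot: [[-0.002, 0.174, -0.985], [0.001, -0.985, -0.174], [-1.0, -0.001, 0.002]]
wrist_force: [0.6, 0.5, -1.4]
gripper_width: 0.688
```

play_rows([
  {"fingers":1,"tx":0,"ty":0,"tz":0,"ax":0,"ay":0,"az":0},
  {"fingers":1,"tx":0.03,"ty":0,"tz":0,"ax":0,"ay":0,"az":0},
  {"fingers":1,"tx":0.065,"ty":0,"tz":0,"ax":0,"ay":0,"az":0},
  {"fingers":1,"tx":0.1,"ty":0,"tz":0,"ax":0,"ay":0,"az":0},
  {"fingers":1,"tx":0.12,"ty":0,"tz":0,"ax":0,"ay":0,"az":0},
])

```text
time_s: 30.97
tcp_pos: [0.4366, -0.2851, 0.0716]
ee_rot: [[-0.003, 0.173, -0.985], [0.002, -0.985, -0.173], [-1.0, -0.002, 0.003]]
wrist_force: [-1.1, -0.2, -0.9]
gripper_width: 0.687
```

play_rows([
  {"fingers":1,"tx":0,"ty":0,"tz":0,"ax":0,"ay":0,"az":0},
  {"fingers":1,"tx":0,"ty":0,"tz":0,"ax":0,"ay":0,"az":0},
  {"fingers":1,"tx":0,"ty":0,"tz":0,"ax":0,"ay":0,"az":0},
])

```text
time_s: 31.22
tcp_pos: [0.4389, -0.2862, 0.0752]
ee_rot: [[0.002, 0.175, -0.985], [-0.001, -0.985, -0.175], [-1.0, 0.001, -0.002]]
wrist_force: [-0.2, 0.9, -1.5]
gripper_width: 0.685
```

```bash
python3 plan.py 437 -286 43 -80
```

```text
t 31.22 tcp [ 438.9 -286.2   75.2] yaw -79.9 w 59.6 F [-0.2  0.9 -1.5] j6 115.0 tilt 0.12
-> [ 437. -286.   43.] -80.0 rows 1 t [ 0.043 -0.001  0.003] a [ 0.    -0.001 -0.   ]
```

play_rows([
  {"fingers":1,"tx":0.012,"ty":0,"tz":0,"ax":0,"ay":0,"az":0},
  {"fingers":1,"tx":0.022,"ty":0,"tz":0,"ax":0,"ay":0,"az":0},
  {"fingers":1,"tx":0.03,"ty":0,"tz":0,"ax":0,"ay":0,"az":0},
  {"fingers":1,"tx":0.036,"ty":0,"tz":0,"ax":0,"ay":0,"az":0},
  {"fingers":1,"tx":0.036,"ty":0,"tz":0,"ax":0,"ay":0,"az":0},
])

```text
time_s: 31.63
tcp_pos: [0.4369, -0.2859, 0.0461]
ee_rot: [[-0.002, 0.174, -0.985], [0.001, -0.985, -0.174], [-1.0, -0.001, 0.002]]
wrist_force: [0.0, -0.7, -1.4]
gripper_width: 0.69
```

play_rows([
  {"fingers":1,"tx":0,"ty":0,"tz":0,"ax":0,"ay":0,"az":0},
  {"fingers":1,"tx":0,"ty":0,"tz":0,"ax":0,"ay":0,"az":0},
  {"fingers":1,"tx":0,"ty":0,"tz":0,"ax":0,"ay":0,"az":0},
])

```text
time_s: 31.88
tcp_pos: [0.438, -0.2862, 0.0476]
ee_rot: [[0.001, 0.174, -0.985], [-0.0, -0.985, -0.174], [-1.0, 0.0, -0.001]]
wrist_force: [-0.2, 0.2, -0.8]
gripper_width: 0.688
```

```bash
python3 plan.py 437 -286 42.5 -80
```

```text
t 31.88 tcp [ 438.  -286.2   47.6] yaw -80.0 w 59.8 F [-0.2  0.2 -0.8] j6 115.0 tilt 0.04
-> [ 437.  -286.    42.5] -80.0 rows 1 t [ 0.007 -0.001  0.001] a [ 0. -0. -0.]
```

play_rows([
  {"fingers":1,"tx":0.003,"ty":0,"tz":0,"ax":0,"ay":0,"az":0},
  {"fingers":1,"tx":0.006,"ty":0,"tz":0,"ax":0,"ay":0,"az":0},
  {"fingers":1,"tx":0.007,"ty":0,"tz":0,"ax":0,"ay":0,"az":0},
  {"fingers":1,"tx":0.007,"ty":0,"tz":0,"ax":0,"ay":0,"az":0},
  {"fingers":0.2,"tx":0.007,"ty":0,"tz":0,"ax":0,"ay":0,"az":0},
])

```text
time_s: 32.3
tcp_pos: [0.4377, -0.2861, 0.042]
ee_rot: [[-0.0, 0.174, -0.985], [0.0, -0.985, -0.174], [-1.0, -0.0, 0.0]]
wrist_force: [-0.7, -0.7, -0.5]
gripper_width: 0.69
```

play_rows([
  {"fingers":-1,"tx":0,"ty":0,"tz":0,"ax":0,"ay":0,"az":0},
  {"fingers":-1,"tx":0,"ty":0,"tz":0,"ax":0,"ay":0,"az":0},
  {"fingers":-1,"tx":0,"ty":0,"tz":0,"ax":0,"ay":0,"az":0},
  {"fingers":-1,"tx":0,"ty":0,"tz":0,"ax":0,"ay":0,"az":0},
  {"fingers":-1,"tx":0,"ty":0,"tz":0,"ax":0,"ay":0,"az":0},
])

```text
time_s: 32.72
tcp_pos: [0.4378, -0.2862, 0.0422]
ee_rot: [[0.0, 0.174, -0.985], [-0.0, -0.985, -0.174], [-1.0, 0.0, -0.0]]
wrist_force: [-0.2, 0.1, -0.3]
gripper_width: 0.957
```

play_rows([
  {"fingers":-1,"tx":-0.02,"ty":0,"tz":0,"ax":0,"ay":0,"az":0},
  {"fingers":-1,"tx":-0.07,"ty":0,"tz":0,"ax":0,"ay":0,"az":0},
  {"fingers":-1,"tx":-0.12,"ty":0,"tz":0,"ax":0,"ay":0,"az":0},
  {"fingers":-1,"tx":-0.17,"ty":0,"tz":0,"ax":0,"ay":0,"az":0},
  {"fingers":-1,"tx":-0.2,"ty":0,"tz":0,"ax":0,"ay":0,"az":0},
])

```text
time_s: 33.13
tcp_pos: [0.439, -0.2869, 0.1965]
ee_rot: [[0.006, 0.175, -0.985], [-0.003, -0.985, -0.175], [-1.0, 0.004, -0.005]]
wrist_force: [1.1, 0.4, 0.2]
gripper_width: 0.998
```

play_rows([
  {"fingers":-1,"tx":-0.05,"ty":-0.15,"tz":0,"ax":0,"ay":0,"az":0},
  {"fingers":-1,"tx":-0.05,"ty":-0.2,"tz":0,"ax":0,"ay":0,"az":0},
  {"fingers":-1,"tx":-0.05,"ty":-0.2,"tz":0,"ax":0,"ay":0,"az":0},
  {"fingers":-1,"tx":-0.05,"ty":-0.2,"tz":0,"ax":0,"ay":0,"az":0},
  {"fingers":-1,"tx":-0.05,"ty":-0.2,"tz":0,"ax":0,"ay":0,"az":0},
])

```text
time_s: 33.55
tcp_pos: [0.4111, -0.1352, 0.2314]
ee_rot: [[0.004, 0.179, -0.984], [0.001, -0.984, -0.179], [-1.0, -0.0, -0.004]]
wrist_force: [0.3, 0.3, -0.0]
gripper_width: 0.996
```

```bash
cat > c.py <<'E'
from h import *
import sys
pics=[viewer.capture(n) for n in ("scene","side")]
t3=(np.array([.513,.298]),np.radians(-14.5)); t2=(np.array([.481,-.278]),np.radians(10))
G={"ramekin":(t3,0,.005),"wide_pot":(t3,.089,.005),"square_pot":(t3,-.089,.005),"small_pot":(t2,.0445,.005),"oblong_pot":(t2,-.0445,.005),"salt":((np.array([.697,.193]),0),0,0),"pepper":((np.array([.695,-.188]),0),0,0)}
for n,((c,y),x,z) in G.items():
    u=np.array([np.cos(y),np.sin(y)]); v=np.array([-u[1],u[0]]); g=c+x*u
    for p,w in zip(pics,("scene","side")):
        e=proj([[*g,z+M[n][2]/2]],p)[0]
        k=[d for d in spotter.silhouettes(n,p) if np.hypot(*(np.array(d["uv"])-e))<20]
        if k:
            q,s=fit(n,[(p,k[0]["region"].astype(np.float32))],g,z); d=q[:2]-g; print(n,w,"off mm",(np.array([d@u,d@v])*1000).round(1),"iou",round(s,2))
        else: print(n,w,"-")
im=np.vstack([cv2.resize(pics[0]["image"][40:330,60:400,::-1],(700,597))]); cv2.imwrite("pics/end1.png",im)
cv2.imwrite("pics/end2.png",cv2.resize(pics[1]["image"][120:350,150:400,::-1],None,fx=2.5,fy=2.5))
E
python3 c.py; python3 plan.py
```

```text
ramekin scene off mm [2.3 1.4] iou 0.93
ramekin side off mm [-2.7  2.9] iou 0.9
wide_pot scene off mm [4.1 1.9] iou 0.94
wide_pot side off mm [-0.2  1.5] iou 0.95
square_pot scene off mm [ 3.8 -0.2] iou 0.9
square_pot side off mm [-0.7  0.1] iou 0.93
small_pot scene off mm [1.9 0.6] iou 0.87
small_pot side off mm [-0.6  0.1] iou 0.92
oblong_pot scene off mm [ 2.6 -0.3] iou 0.91
oblong_pot side off mm [-2.9 -7.4] iou 0.89
salt scene off mm [ 2.1 -3.5] iou 0.84
salt side off mm [-3.8  2. ] iou 0.75
pepper scene off mm [ 3.8 -1.2] iou 0.85
pepper side off mm [-1.7 -2.2] iou 0.69
t 34.35 tcp [ 411.6 -138.5  229.5] yaw -80.0 w 86.7 F [-0.2 -0.3  0.4] j6 97.0 tilt 0.0
```

View pics/end1.png

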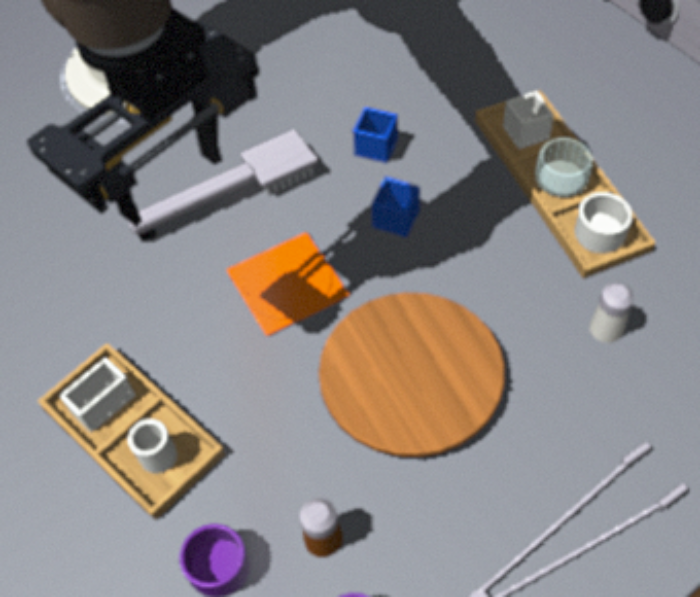

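View pics/end2.png

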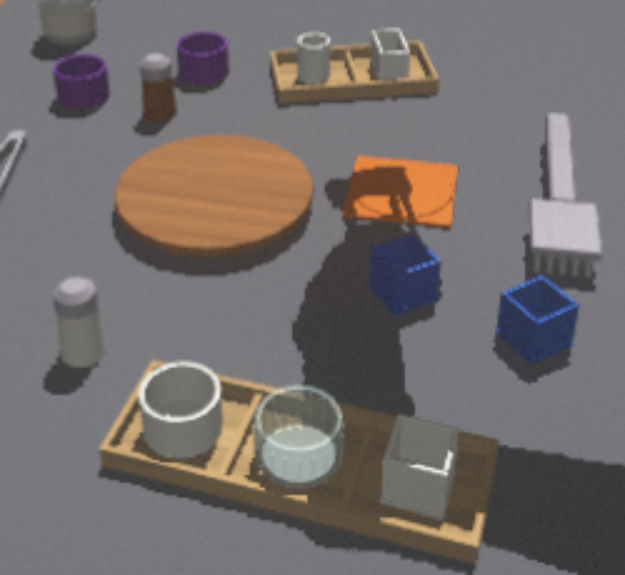

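Both pictures show all five vessels upright in their pockets. The shakers are in place and the gripper is open and clear, so I'm handing in.

```bash
python3 -c "from station import job; print(job.finish_job())"
```

```text
the job is handed in; nothing more can be done
None
```

Both trays are made up and the job is handed in, at about 34 s of the 125 s allowed; no verdict is reported.

| Tray | Contents |
|---|---|
| tray3 | Square pot in the -x pocket, ramekin in the middle, wide pot in the +x pocket |
| tray2 | Oblong pot in the -x pocket, small pot in the +x pocket |

- **Setting down:** I lowered each vessel to about 1 mm above its pocket floor before opening the fingers.
- **Final positions:** The outline fits in the scene and side views put every vessel within about 5 mm of its pocket centre. The exception is the oblong pot: the side view says 7 mm off along the tray's y axis and the scene view says 0. All are well inside the 30 mm limit.
- **Upright and clear:** All five look upright and flat in the last pictures. The gripper is open and clear of everything, about 0.23 m up.
- **Shakers:** Salt and pepper fit within about 4 mm of where they started, which is no more than the measuring error. I did not touch the blue and purple look-alikes.
- **Forces:** Wrist force readings stayed within about 4 N.

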